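# Check how far a control-unit lid opens and post the verdict

## Robot

A 7-joint arm with a two-finger parallel gripper is mounted at the origin on the work surface. World frame = base frame: x ahead of the robot, y to its left, z up, the work surface at z = 0. Lengths are in m, angles in rad, forces in N, time in s.
With the tool pointing down it reaches from about 0.4 to 0.85 m from the base axis. Payload 10.4 kg.
Tool frame: the origin (TCP) lies midway between the tips of the shut fingers; the grasp point (between the pads) lies 19 mm behind it (grip_point_offset is the distance from the TCP to the grasp point, in m); y points along the fingers, z is the direction in which the jaws open and shut, and the axes are right-handed (so a half turn about y gives the same grasp; the last joint's range is limited). The gripper opens to 85 mm and grips with 20 to 120 N. Pads are 22 mm wide; open, the fingers measure 114 mm over their backs; the gripper's body (76 mm by 85 mm) begins 54 mm behind the grasp point. The pads swing forward as they close: fully open they stand 13 mm farther back than shut.
Start: joints at [-1.321, 0.332, -0.065, 1.46, 0.022, 1.35, -0.088], TCP at [0.168, 0.602, 0.231] pointing down, gripper open.
Joint ranges: [-2.6, 2.6], [-0.5, 2.12], [-1.47, 1.34], [0.16, 2.42], [-1.27, 4.41], [0.06, 2.06], [-2.6, 2.6]. Speed limits (rad/s): [2.22, 2.22, 2.79, 2.79, 3.14, 3.14, 3.14].

## Interface

Orientations are given as a unit quaternion [x, y, z, w].
In Python, from workcell import * gives the robot as it stands.
- The arm moves only by the tool send_rows, never from a script. Its argument "motion" is a list of rows, each a list of 7 numbers: the opening in per cent of the stroke, from 0 (shut) to 100 (fully open), then the shift along the tool's x, y, z in m, then the turn, a rotation vector about the tool's x, y, z in rad. In form: [[claw, tx, ty, tz, ax, ay, az], ...]. A call has 1 to 10 rows; each row is the pose to reach, as a shift and turn from the pose commanded when the call began, along the tool's axes at that moment; what a row does not reach only later rows make up. A row lasts 1/12 s, in which the tool goes at most 41.7 mm and 7.16 degrees, less where a joint would pass 70% of its speed; a pose out of reach is approached as far as the arm can. A call with a gripper value outside its range is refused whole. The fingers move at their own pace and stop on an object; "squeeze" is the grip in N (left out, the last holds). Time passes only in rows, so rows that repeat a pose let the fingers close. It gives the time, the measured TCP pose, the force and the opening at its end, in the units of the state.
- get_obs(): the state, without advancing time (a new reading comes with each control period).
- camera(name): name is "scene" or "top" or "wrist"; returns a dict with "pixels" (420x560x3 uint8, red, green, blue), "range_z" (420x560 float32, m along the optical axis (not along the pixel's ray), 0 where there is no reading), "fovy" (degrees; the focal length in pixels is half the picture's height over the tangent of half this angle, whatever the lens; pixels are square), "cx", "cy" (the principal point, pixels), "dist_coeffs" ([k1, k2, p1, p2, k3] as OpenCV has them; the pictures are not rectified), "view" (4x4, takes a point from world to camera coordinates); the wrist camera has in their place "T_tool_cam" (4x4, takes a point from camera to tool coordinates, whose origin is the TCP and whose axes are the tool frame's). Camera axes: x right, y down, z forward; pixel columns grow to the right and rows downward; lengths in m; the calibration is good to about 2 mm. A picture is of the moment at which its call begins: read the wrist's pose just before it.
- hand_in(): hands the job in, once; it reports no verdict.
The state is a dict: "clock": time; "joint_pos": joint angles; "joint_velocities": joint speeds; "tau": joint torques, N m; "position": TCP position; "ee_rot": TCP orientation; "ft_force": force on the tool from outside, world axes, zero at the start; "torque": the same for the moment, N m; "grip_width": opening from 0.0 (shut) to 1.0 (fully open).
Only numpy, scipy, OpenCV 4.12 (cv2) and the standard library are available. Lean on these libraries where they do the work, as an engineer would, in place of code of your own. Each camera call takes 0.05 s, during which the arm holds its last target.

## Task

Open the lid of the black control-unit case until it meets its stop, pressing lightly against the stop for a moment to be sure but without forcing it, and leave the lid standing open there. Then post the verdict on the status slider: if the lid went past upright, slide the yellow grip all the way to the green disc's end of the track; if it stopped short of upright, all the way to the red disc's end. Leave the can, the plug and the screwdriver where they are.

Things in the scene. Friction and masses are not known exactly. Their poses are not given: they have to be found in the camera images.
- case: Black plastic control-unit case fixed to the bench, 120 (x) x 180 (y) x 90 mm high, 5 mm walls; origin at the centre of its underside, z up. Its front (-x) faces the robot, turned by its yaw. The bench in front of the lip is clear for 100 mm. A 50 mm wide, 12 mm deep grey flange stands on its +y side.
- lid (a joint): Opening angle of the case's lid, rad: 0 = closed (level), 1.571 = upright; it grows as the front edge swings up and away from the robot. Lid 6 mm thick, 180 mm wide, 0.3 kg, hinged along the case's y axis at its far top edge. The hinge is stiff: the lid stays where it is left and takes 3 to 6 N at the lip to move. Starts shut or slightly ajar (0 to 0.2 rad). Its stop: see buffer.
- lid_hinge (a point): Point on the lid's hinge axis, midway along it: 60 mm behind the case's centre along its x axis and 90.5 mm above the bench. Its axes turn with the lid: the lid extends along its -x, its y is the hinge axis; the lid's underside lies in its plane z = 0.
- lip (a point): Middle of the front edge of the orange pull lip on the lid, half-way through its 6 mm thickness; 151 mm from the hinge axis. The lip is 100 mm wide and juts 31 mm out from the case's front wall, about 93 mm above the bench when closed, nothing beneath. A shut gripper that leans (body towards the robot) can lift it from below and then push it on round.
- horn: Yellow stop horn, 8 x 8 x 66 mm, fixed to the lid at the hinge's middle and square to the lid; origin on the hinge axis, z along it (up when the lid is closed). It swings back and down into the slot of the grey housing and meets the buffer in there.
- buffer: Grey housing fixed behind the case, 56 x 170 mm, 116 mm high, with a 14 mm slot for the horn; origin on the hinge axis, near face 22 mm behind it. Hidden in it is the stop, a rubber buffer that halts the lid either short of upright (somewhere in 60 to 76 degrees) or past it (97 to 113). It feels firm, about 6 N per mm at the lip; more than 25 N at the lip is forcing it.
- marker_base: Status slider: aluminium track fixed to the bench, 40 (x) x 170 (y) x 14 mm high; origin at the centre of its underside; the grip slides along its y axis.
- marker (a joint): Position of the yellow grip along the track, m: 0 at the track's -y end, 0.12 at its +y end; about 1.5 N moves it and it stays where it is left. Starts near the middle.
- marker_top (a point): Centre of the top of the yellow grip, 54.5 mm above the bench; the grip is a block 28 (across the track) x 20 (along it) x 40 mm high.
- green_disc_mid (a point): Centre of the green disc, 32 mm across, 4 mm thick, fixed to the bench 105 mm from the track's centre past one end of the track (45 mm from the grip's centre when it is at that end). Which end varies.
- red_disc_mid (a point): Centre of the red disc, like the green one, past the other end.
- can_mid (a point): Middle of a loose spray can, 52 mm across, 140 mm high, standing; leave alone.
- plug_mid (a point): Middle of a loose black connector plug, 95 x 36 x 30 mm; leave alone.
- screwdriver_grip (a point): Middle of the handle of a loose screwdriver, 200 mm long, 26 mm thick; leave alone.
Mind the look-alikes: they are no part of the job. Of the things shaped like the part that bears red_disc_mid, the red one is meant.

How it is judged:
By the outcome, as a careful person would: the job done as asked, in the order asked, and still so for the second after the job is handed in, with the robot touching nothing.
It also fails if it takes over 64 s, if anything falls off the work surface, if the arm or the gripper's body presses on something with over 40 N, if the wrist force passes 120 N, or if a joint passes its speed limit or range.

## Working session

There is one attempt and no reset: what is moved stays moved. The work goes in short steps, Python scripts to look and compute and a tool call to move; the robot and the scene stay as the last step left them, time stands still between calls to the robot, and variables do not carry over. Pictures are saved under pics/ and viewed, and the job is handed in when it is done.

Besides the shell and the picture viewer there is one more tool, called after "Call:" by a JSON object that holds its "name" and its "arguments", one argument or row to a line. send_rows: Moves the arm, as the interface text tells. Its arguments: {"type":"object","properties":{"motion":{"type":"array"},"squeeze":{"type":"number"}},"required":["motion"]}

```bash
mkdir -p pics; ls
cat > h.py <<'E'
from workcell import *
import numpy as np, cv2, pickle
def snap(name,tag):
    o=get_obs(); c=camera(name); c['obs']=o
    pickle.dump(c,open(f'pics/{tag}.pkl','wb'))
    cv2.imwrite(f'pics/{tag}.png',cv2.cvtColor(c['pixels'],cv2.COLOR_RGB2BGR)); return c
def load(tag): return pickle.load(open(f'pics/{tag}.pkl','rb'))
def K(c):
    f=c['pixels'].shape[0]/2/np.tan(np.radians(c['fovy'])/2)
    return np.array([[f,0,c['cx']],[0,f,c['cy']],[0,0,1.]])
def ray(c,u,v):
    return np.append(cv2.undistortPoints(np.array([[[u,v]]],float),K(c),np.array(c['dist_coeffs'],float))[0,0],1)
def wp(c,u,v,d=None):
    if d is None: d=c['range_z'][int(round(v)),int(round(u))]
    return (np.linalg.inv(c['view'])@np.append(ray(c,u,v)*d,1))[:3]
def wz(c,u,v,z):
    T=np.linalg.inv(c['view']); o=T[:3,3]; r=T[:3,:3]@ray(c,u,v); return o+r*(z-o[2])/r[2]
def proj(c,p):
    V=c['view']; return cv2.projectPoints(np.array([p],float),cv2.Rodrigues(V[:3,:3])[0],V[:3,3],K(c),np.array(c['dist_coeffs'],float))[0].ravel()
def crop(tag,u0,v0,u1,v1,s,out):
    im=cv2.imread(f'pics/{tag}.png')[v0:v1,u0:u1]; cv2.imwrite(f'pics/{out}.png',cv2.resize(im,None,fx=s,fy=s,interpolation=cv2.INTER_CUBIC))
E
python3 -c "
from h import *
print(get_obs())
for n in ['scene','top']:
    c=snap(n,n+'0'); print(n,c['fovy'],c['dist_coeffs'],np.linalg.inv(c['view'])[:3].round(3))"
```

```text
pics
{'clock': 0.0, 'joint_pos': array([-1.32062224,  0.33285494, -0.06466763,  1.46097038,  0.02157684,
        1.34992043, -0.08852149]), 'joint_velocities': array([-0.00025933, -0.00092294,  0.00177789, -0.00073125, -0.00093955,
       -0.00254117,  0.00028289]), 'tau': array([-2.01413379e-03, -6.25456738e+01,  4.78247472e-02, -3.91601408e+01,
        1.60749361e-02,  9.98241798e-03, -1.69779429e-05]), 'position': array([0.16828881, 0.60150606, 0.23051256]), 'ee_rot': array([ 0.70105183, -0.09620361,  0.09610425, -0.70002512]), 'ft_force': array([ 0.0817721 , -0.79511227,  0.49747427]), 'torque': array([ 0.0110554 ,  0.04237932, -0.00279721]), 'grip_width': 0.9987492790844835}
scene 53.61539551387456 [-0.02491167  0.          0.          0.          0.        ] [[ 0.478  0.704 -0.525  1.045]
 [ 0.878 -0.392  0.274 -0.246]
 [-0.013 -0.592 -0.806  0.845]]
top 46.68765774117243 [-0.07500624  0.          0.          0.          0.        ] [[-0.013 -0.986  0.168  0.337]
 [-1.     0.014  0.006 -0.005]
 [-0.008 -0.168 -0.986  1.262]]
```

View pics/scene0.png

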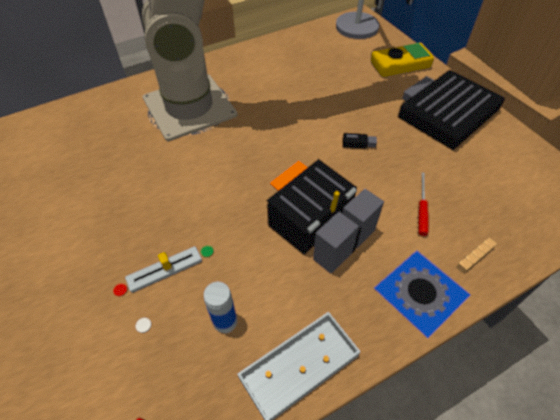

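View pics/top0.png

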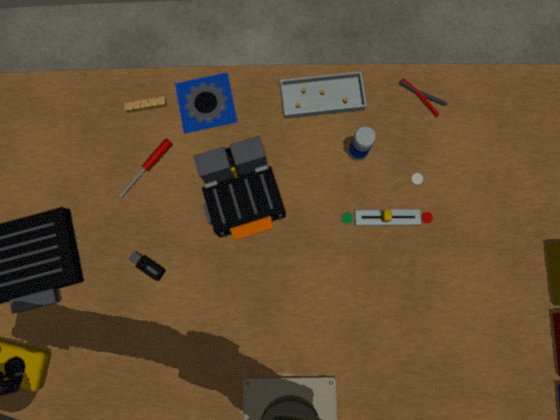

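Top view: the black case with the orange lip at (251,228) and the horn and housing at (232,165) is the case meant. The black box at (35,255) has no lip, so it is a look-alike. The slider is at (388,217), green disc (347,217), red disc (427,217). The white disc at (417,179) is a decoy. I'll enlarge and measure.

```bash
python3 -c "
from h import *
crop('top0',170,120,310,250,5,'t1'); crop('top0',330,160,450,240,6,'t2'); crop('scene0',250,130,400,280,5,'s1')
c=load('top0'); s=load('scene0')
print('tcp proj',proj(c,[.168,.602,.231]),proj(s,[.168,.602,.231]))
for p in [(388,217),(347,217),(427,217),(417,179),(363,135)]: print(p,wp(c,*p).round(3))
"
```

```text
tcp proj [  3.06104055 369.00519738] [392.05732381   8.91093133]
(388, 217) [ 0.507 -0.255  0.055]
(347, 217) [ 0.515 -0.158  0.006]
(427, 217) [ 0.513 -0.37   0.001]
(417, 179) [ 0.615 -0.348  0.004]
(363, 135) [ 0.694 -0.187  0.143]
```

View pics/t1.png

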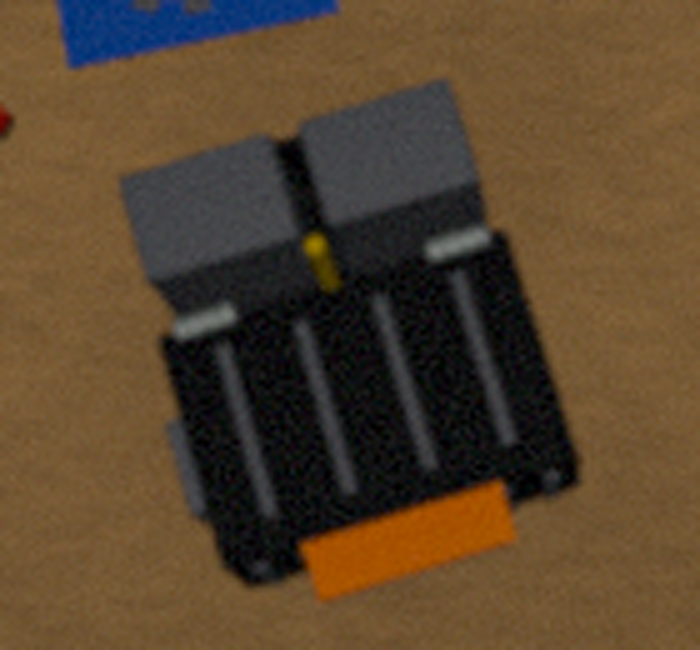

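View pics/t2.png

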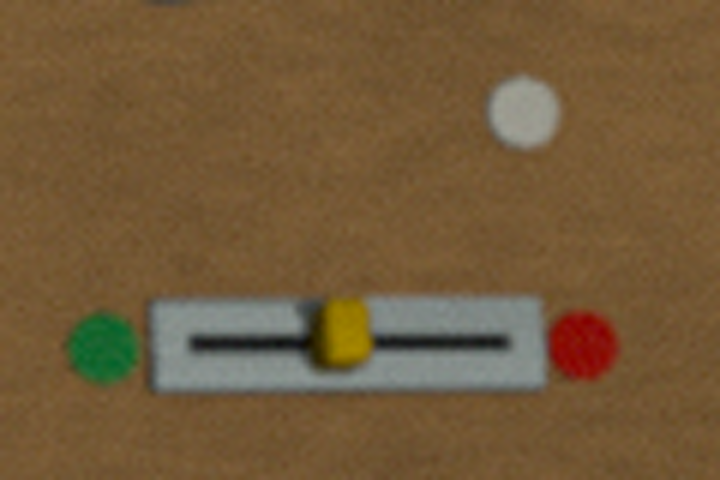

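View pics/s1.png

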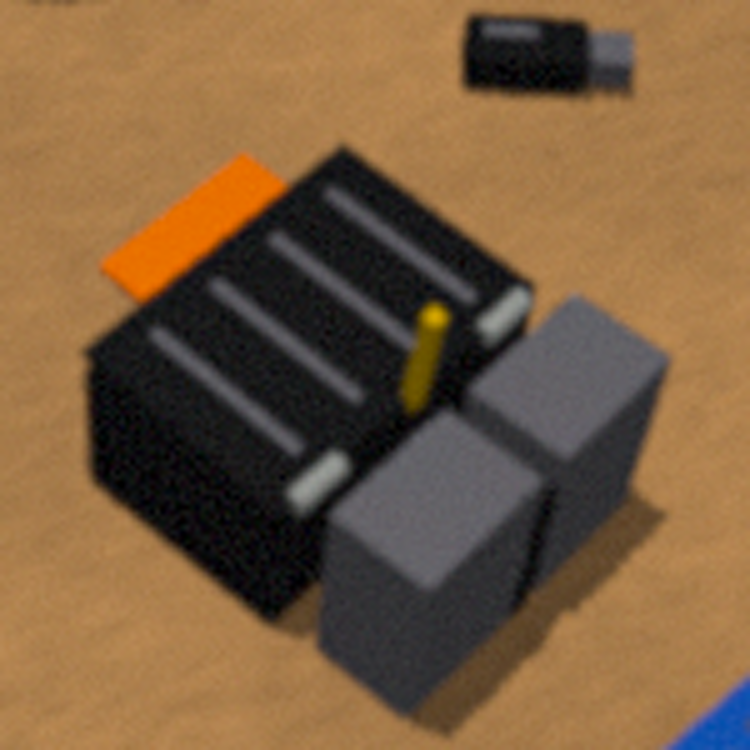

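The crops show the orange lip's front edge at top pixels (234.6,240)–(273,228). The red disc sits past the track's -y end and the green one past its +y end, with the grip in between. The white disc lies off the track.

```bash
python3 -c "
from h import *
c=load('top0')
p=c['pixels'].astype(int); m=(p[...,0]>150)&(p[...,1]<140)&(p[...,2]<50)
m[:200]=0;m[250:]=0
v,u=np.nonzero(m); print(len(u))
P=np.array([wp(c,a,b) for a,b in zip(u,v)])
P=P[P[:,2]>.05]; print(P.mean(0),P.std(0))
rect=cv2.minAreaRect(P[:,:2].astype(np.float32)); print(rect,cv2.boxPoints(rect).round(4), P[:,2].min(),P[:,2].max())
for q in [(230,228),(270,216.4),(273,228),(234.6,240)]: print('lip',wz(c,*q,.096).round(4))
# lid corners (front L, front R, hinge L, hinge R)
for q in [(219,237),(285,215),(204,188),(271,167)]: print('lid',wz(c,*q,.096).round(4))
# lid/lip plane by depth
for q in [(230,200),(250,200),(245,220),(265,210),(225,215),(262,185)]: print(q,wp(c,*q).round(4))
# housing tops, horn top
for q in [(215,165),(250,150),(233,168)]: print(q,wp(c,*q).round(4))
for q in [(355,210),(420,210),(355.5,225),(421,225)]: print('track',wz(c,*q,.014).round(4))
s=load('scene0')
for q in [(270,183),(299,161)]: print('s lip edge',wz(s,*q,.096).round(4))
"
```

```text
464
[0.47977541 0.06045046 0.10498297] [0.01499269 0.08844149 0.05523577]
((0.4257170557975769, -0.06806978583335876), (0.16916407644748688, 0.39525216817855835), 3.389937400817871) [[ 0.3296  0.1242]
 [ 0.353  -0.2704]
 [ 0.5218 -0.2603]
 [ 0.4985  0.1342]] 0.051110664802405115 1.2618309443431672
lip [0.4797 0.136  0.096 ]
lip [0.5067 0.0391 0.096 ]
lip [0.4783 0.0321 0.096 ]
lip [0.4505 0.1247 0.096 ]
lid [0.4582 0.1624 0.096 ]
lid [0.5096 0.0027 0.096 ]
lid [0.5792 0.2006 0.096 ]
lid [0.6296 0.0357 0.096 ]
(230, 200) [0.5473 0.1357 0.1017]
(250, 200) [0.5458 0.0867 0.1063]
(245, 220) [0.4979 0.0992 0.1017]
(265, 210) [0.5213 0.0507 0.104 ]
(225, 215) [0.5106 0.1475 0.1025]
(262, 185) [0.5838 0.0579 0.0996]
(215, 165) [0.6314 0.171  0.1172]
(250, 150) [0.6685 0.0861 0.1145]
(233, 168) [0.6134 0.1226 0.1567]
track [ 0.5323 -0.1787  0.014 ]
track [ 0.5299 -0.3487  0.014 ]
track [ 0.4931 -0.1786  0.014 ]
track [ 0.4905 -0.349   0.014 ]
s lip edge [0.4739 0.0369 0.096 ]
s lip edge [0.4462 0.1325 0.096 ]
```

```bash
python3 -c "
from h import *
for t,box in [('top0',(215,200,285,250)),('scene0',(260,150,320,200))]:
    c=load(t); p=c['pixels'].astype(int); m=(p[...,0]>140)&(p[...,1]<150)&(p[...,2]<60)
    k=np.zeros_like(m); k[box[1]:box[3],box[0]:box[2]]=1; m&=k
    m=cv2.erode(m.astype(np.uint8),np.ones((3,3)))>0
    v,u=np.nonzero(m)
    P=np.array([wp(c,a,b) for a,b in zip(u,v)]); P=P[(P[:,2]>.05)&(P[:,2]<.2)]
    yaw=np.radians(16.8); x=P[:,:2]@[np.cos(yaw),np.sin(yaw)]; y=P[:,:2]@[-np.sin(yaw),np.cos(yaw)]
    print(t,len(P),np.median(P,0).round(4),'x',np.percentile(x,[2,98]).round(4),'y',np.percentile(y,[2,98]).round(4))
    # lid top fit in case frame
    A=[];
    for i in range(box[0]-40,box[2]+60):
        for j in range(box[1]-60,box[3]+60):
            q=wp(c,i,j); xx=q[:2]@[np.cos(yaw),np.sin(yaw)]; yy=q[:2]@[-np.sin(yaw),np.cos(yaw)]
            if .48<xx<.60 and -.13<yy<.03 or (.47<xx<.6 and -.09<yy<-.0): 
                if .08<q[2]<.14: A.append([xx,yy,q[2]])
    A=np.array(A); B=np.c_[A[:,0],A[:,1],np.ones(len(A))]
    w=np.linalg.lstsq(B,A[:,2],rcond=None)[0]; print(len(A),w, 'z at .5,.6,.63',[w@[a,-.05,1] for a in (.48,.5,.6,.63)])
"
```

```text
top0 345 [0.4778 0.0822 0.1058] x [0.471  0.4917] y [-0.1027 -0.0141]
3181 [-0.05884679 -0.00318121  0.13364105] z at .5,.6,.63 [np.float64(0.10555365098141445), np.float64(0.10437671512264277), np.float64(0.09849203582878435), np.float64(0.09672663204062681)]
scene0 317 [0.4798 0.0813 0.1054] x [0.4718 0.4947] y [-0.1056 -0.0135]
2781 [-0.06537505 -0.00072689  0.1369572 ] z at .5,.6,.63 [np.float64(0.10561351847997802), np.float64(0.10430601742014567), np.float64(0.09776851212098389), np.float64(0.09580726053123537)]
```

```bash
cat >> h.py <<'E'
from scipy.spatial.transform import Rotation as Ro
YAW=np.radians(16.8); EU=np.array([np.cos(YAW),np.sin(YAW),0]); EV=np.array([-np.sin(YAW),np.cos(YAW),0])
def c2w(u,v,z): return EU*u+EV*v+np.array([0,0,z])
def Rlean(th,mode):  # tool y = forward-down at th deg below horizontal
    t=np.radians(th); d=np.cos(t)*EU-np.sin(t)*np.array([0,0,1])
    n=np.sin(t)*EU+np.cos(t)*np.array([0,0,1])
    if mode=='z': z=EV
    elif mode=='-z': z=-EV
    elif mode=='x': z=np.cross(EV,d)
    else: z=np.cross(-EV,d)
    return np.c_[np.cross(d,z),d,z]
def rel(p,R,o=None):
    o=o or get_obs(); R0=Ro.from_quat(o['ee_rot']).as_matrix()
    t=R0.T@(np.array(p)-o['position']); r=Ro.from_matrix(R0.T@R).as_rotvec()
    return t.round(3),r.round(3)
def st():
    o=get_obs(); p=o['position']; R=Ro.from_quat(o['ee_rot']).as_matrix(); d=R[:,1]
    print('t',round(o['clock'],2),'p',p.round(4),'u,v',(p@EU).round(4),(p@EV).round(4),'d',d.round(3),'F',o['ft_force'].round(2),'g',round(o['grip_width'],3),'q',o['joint_pos'].round(2))
E
python3 -c "
from h import *
st(); print(Ro.from_quat(get_obs()['ee_rot']).as_matrix().round(3))
for m in ['z','-z','x','-x']: print(m,rel(c2w(.39,-.059,.15),Rlean(50,m)))
print(c2w(.39,-.059,.15))
"
```

```text
t 0.1 p [0.1683 0.6015 0.2306] u,v 0.335 0.5272 d [-0.    -0.001 -1.   ] F [-0.53 -0.05  0.12] g 1.005 q [-1.32  0.33 -0.06  1.46  0.02  1.35 -0.09]
[[ 0.963 -0.     0.269]
 [-0.269 -0.001  0.963]
 [ 0.    -1.    -0.001]]
z (array([ 0.361,  0.081, -0.465]), array([ 0.199, -0.542, -0.679]))
-z (array([ 0.361,  0.081, -0.465]), array([0.889, 2.441, 0.26 ]))
x (array([ 0.361,  0.081, -0.465]), array([-0.406, -2.034, -0.742]))
-x (array([ 0.361,  0.081, -0.465]), array([ 0.639,  0.963, -0.35 ]))
[0.39040748 0.05624055 0.15      ]
```

Call:
{"name": "send_rows", "arguments": {
  "motion": [
    [0, 0.03, 0.005, -0.03, 0.02, -0.054, -0.068],
    [0, 0.06, 0.01, -0.07, 0.04, -0.108, -0.136],
    [0, 0.09, 0.02, -0.11, 0.06, -0.16, -0.2],
    [0, 0.12, 0.03, -0.15, 0.08, -0.216, -0.27],
    [0, 0.15, 0.035, -0.19, 0.1, -0.27, -0.34],
    [0, 0.18, 0.04, -0.23, 0.12, -0.325, -0.4],
    [0, 0.21, 0.045, -0.27, 0.14, -0.38, -0.47],
    [0, 0.24, 0.05, -0.31, 0.16, -0.43, -0.54],
    [0, 0.27, 0.055, -0.35, 0.18, -0.49, -0.61],
    [0, 0.3, 0.06, -0.39, 0.199, -0.542, -0.679]
  ]
}}

```text
clock: 0.93
position: [0.2984, 0.2852, 0.191]
ee_rot: [-0.639, -0.266, -0.131, 0.71]
ft_force: [-1.2, 1.7, 2.7]
grip_width: -0.0
```

```bash
python3 -c "
from h import *
st(); print(rel(c2w(.39,-.059,.15),Rlean(50,'z')))
"
```

```text
t 0.93 p [0.2984 0.2852 0.191 ] u,v 0.3681 0.1868 d [ 0.525  0.149 -0.838] F [-1.17  1.68  2.69] g -0.0 q [-0.98 -0.44 -0.23  2.4   0.47  0.87  0.31]
(array([ 0.018,  0.048, -0.245]), array([ 0.014, -0.091, -0.12 ]))
```

```bash
python3 -c "
from h import *
st(); print(rel(c2w(.42,-.059,.14),Rlean(52,'z')))
"
```

```text
t 0.93 p [0.2984 0.2852 0.191 ] u,v 0.3681 0.1868 d [ 0.525  0.149 -0.838] F [-1.17  1.68  2.69] g -0.0 q [-0.98 -0.44 -0.23  2.4   0.47  0.87  0.31]
(array([ 0.038,  0.073, -0.243]), array([ 0.013, -0.091, -0.086]))
```

Call:
{"name": "send_rows", "arguments": {
  "motion": [
    [0, 0.01, 0.01, -0.035, 0.0, -0.02, -0.02],
    [0, 0.015, 0.02, -0.07, 0.0, -0.04, -0.04],
    [0, 0.02, 0.03, -0.105, 0.005, -0.05, -0.05],
    [0, 0.025, 0.04, -0.14, 0.01, -0.06, -0.06],
    [0, 0.03, 0.05, -0.175, 0.01, -0.08, -0.07],
    [0, 0.034, 0.06, -0.21, 0.013, -0.09, -0.08],
    [0, 0.038, 0.073, -0.243, 0.013, -0.091, -0.086],
    [0, 0.038, 0.073, -0.243, 0.013, -0.091, -0.086]
  ]
}}

```text
clock: 1.6
position: [0.4091, 0.1923, 0.1879]
ee_rot: [-0.633, -0.316, -0.122, 0.696]
ft_force: [-0.1, 0.7, -1.0]
grip_width: -0.006
```

```bash
python3 -c "
from h import *
st(); print(rel(c2w(.42,-.059,.07),Rlean(52,'z')));print(rel(c2w(.42,-.059,.12),Rlean(52,'z')))
"
```

```text
t 1.6 p [0.4091 0.1923 0.1879] u,v 0.4472 0.0658 d [ 0.569  0.169 -0.805] F [-0.09  0.69 -0.99] g -0.006 q [ 0.06 -0.5  -0.61  2.42 -0.21  0.53  1.42]
(array([-0.092,  0.079, -0.125]), array([ 0.002, -0.003, -0.028]))
(array([-0.062,  0.039, -0.125]), array([ 0.002, -0.003, -0.028]))
```

```bash
python3 -c "
from h import *
for m in [62,66]: print(rel(c2w(.43,-.059,.17),Rlean(m,'z')))
"
```

```text
(array([-0.024,  0.004, -0.125]), array([ 0.002, -0.003,  0.147]))
(array([-0.024,  0.004, -0.125]), array([ 0.002, -0.003,  0.216]))
```

Call:
{"name": "send_rows", "arguments": {
  "motion": [
    [0, 0, 0, 0, 0, 0, 0.1],
    [0, 0, 0, -0.01, 0, 0, 0.2],
    [0, -0.006, 0.001, -0.04, 0, 0, 0.2],
    [0, -0.012, 0.002, -0.07, 0, 0, 0.2],
    [0, -0.018, 0.003, -0.1, 0, 0, 0.2],
    [0, -0.024, 0.004, -0.125, 0, 0, 0.2],
    [0, -0.024, 0.004, -0.125, 0, 0, 0.2]
  ]
}}

```text
clock: 2.18
position: [0.4271, 0.0645, 0.1686]
ee_rot: [-0.662, -0.248, -0.052, 0.706]
ft_force: [-0.3, -0.2, -0.2]
grip_width: -0.002
```

```bash
python3 -c "
from h import *
st(); snap('scene','s2')
for m in [62,65]: print(rel(c2w(.42,-.059,.07),Rlean(m,'z')))
"
```

```text
t 2.18 p [0.4271 0.0645 0.1686] u,v 0.4275 -0.0617 d [ 0.401  0.119 -0.908] F [-0.29 -0.15 -0.22] g -0.002 q [ 0.11 -0.36 -0.29  2.34 -0.22  0.73  1.81]
(array([-0.049,  0.087,  0.   ]), array([ 0.002, -0.007, -0.057]))
(array([-0.049,  0.087,  0.   ]), array([ 0.001, -0.007, -0.004]))
```

View pics/s2.png

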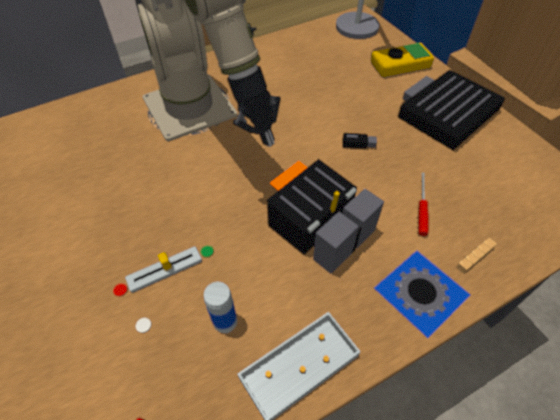

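The shut gripper is leaning, with its tip near (270,140), just in front of the orange lip at (290,177). Everything else is where it was. I'll lower it now.

Call:
{"name": "send_rows", "arguments": {
  "motion": [
    [0, -0.012, 0.022, 0, 0, 0, -0.01],
    [0, -0.025, 0.044, 0, 0, 0, -0.02],
    [0, -0.037, 0.066, 0, 0, 0, -0.03],
    [0, -0.049, 0.087, 0, 0, 0, -0.04],
    [0, -0.049, 0.087, 0, 0, 0, -0.04]
  ]
}}

```text
clock: 2.65
position: [0.4217, 0.0734, 0.1277]
ee_rot: [-0.654, -0.265, -0.06, 0.706]
ft_force: [-1.2, 1.0, 1.1]
grip_width: -0.001
```

```bash
python3 -c "
from h import *
st()
for m in [55,58,62]: print(rel(c2w(.47,-.059,.065),Rlean(m,'z')))
"
```

```text
t 2.65 p [0.4217 0.0734 0.1277] u,v 0.4249 -0.0516 d [ 0.431  0.137 -0.892] F [-1.21  0.97  1.14] g -0.001 q [ 0.63 -0.39 -0.74  2.41 -0.59  0.63  2.15]
(array([ 0.012,  0.076, -0.008]), array([-0.006,  0.004, -0.141]))
(array([ 0.012,  0.076, -0.008]), array([-0.006,  0.005, -0.089]))
(array([ 0.012,  0.076, -0.008]), array([-0.006,  0.005, -0.019]))
```

```bash
python3 -c "
from h import *
for m in [66,68]: print(rel(c2w(.436,-.057,.075),Rlean(m,'z')))
"
```

```text
(array([-0.014,  0.052, -0.006]), array([-0.006,  0.005,  0.05 ]))
(array([-0.014,  0.052, -0.006]), array([-0.006,  0.005,  0.085]))
```

Call:
{"name": "send_rows", "arguments": {
  "motion": [
    [0, 0.002, 0.002, -0.003, 0, 0, 0.05],
    [0, -0.002, 0.014, -0.006, 0, 0, 0.08],
    [0, -0.006, 0.026, -0.006, 0, 0, 0.085],
    [0, -0.01, 0.04, -0.006, 0, 0, 0.085],
    [0, -0.014, 0.052, -0.006, 0, 0, 0.085],
    [0, -0.014, 0.052, -0.006, 0, 0, 0.085]
  ]
}}

```text
clock: 3.15
position: [0.4332, 0.0706, 0.0736]
ee_rot: [-0.665, -0.236, -0.029, 0.708]
ft_force: [-0.7, -0.4, 0.3]
grip_width: -0.003
```

```bash
python3 -c "
from h import *
st()
for m in [60,65]: print(rel(c2w(.47,-.059,.065),Rlean(m,'z')))
"
```

```text
t 3.15 p [0.4332 0.0706 0.0736] u,v 0.4351 -0.0576 d [ 0.355  0.114 -0.928] F [-0.74 -0.35  0.3 ] g -0.003 q [ 0.76 -0.17 -0.93  2.37 -0.37  0.52  1.97]
(array([ 0.029,  0.021, -0.002]), array([-0.007,  0.003, -0.141]))
(array([ 0.029,  0.021, -0.002]), array([-0.007,  0.003, -0.054]))
```

Call:
{"name": "send_rows", "arguments": {
  "motion": [
    [0, 0.007, 0.005, -0.001, 0, 0, -0.03],
    [0, 0.014, 0.01, -0.001, 0, 0, -0.07],
    [0, 0.02, 0.015, -0.002, -0.003, 0, -0.11],
    [0, 0.025, 0.02, -0.002, -0.005, 0.003, -0.15],
    [0, 0.025, 0.02, -0.002, -0.007, 0.003, -0.19],
    [0, 0.025, 0.02, -0.002, -0.007, 0.003, -0.19]
  ]
}}

```text
clock: 3.65
position: [0.469, 0.0807, 0.0721]
ee_rot: [-0.643, -0.291, -0.089, 0.703]
ft_force: [-0.6, 1.2, 0.2]
grip_width: 0.0
```

```bash
python3 -c "
from h import *
st(); snap('scene','s3'); crop('scene3' if 0 else 's3',200,80,400,230,4,'s3c')
for m in [55]: print(rel(c2w(.47,-.059,.065),Rlean(m,'z')))
"
```

```text
t 3.65 p [0.469  0.0807 0.0721] u,v 0.4723 -0.0583 d [ 0.499  0.157 -0.852] F [-0.57  1.23  0.25] g 0.0 q [ 1.13 -0.21 -1.25  2.41 -0.87  0.35  2.45]
(array([-0.006,  0.005,  0.001]), array([-0.004, -0.   , -0.059]))
```

View pics/s3c.png

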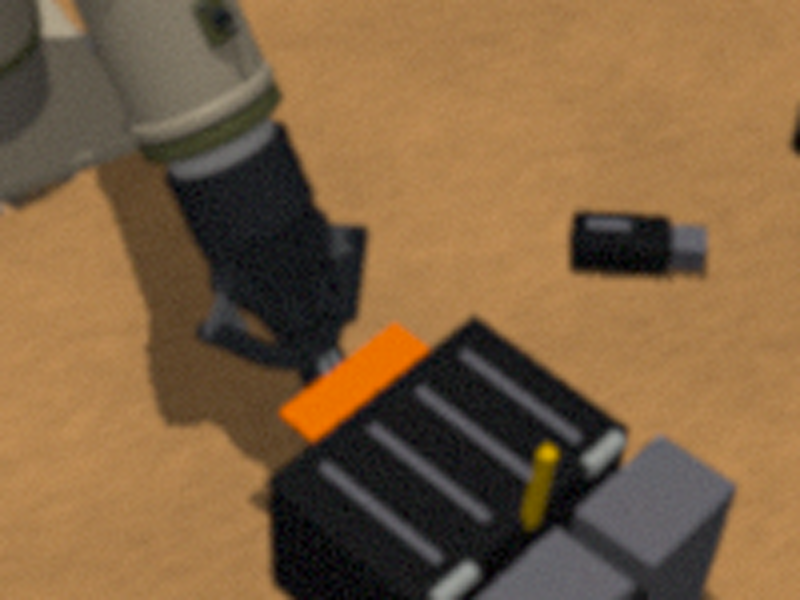

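```bash
cat >> h.py <<'E'
HU,HZ,VV=.617,.0905,-.059
def tgt(al,th,a=.022,h=.010,r=.151):
    A=np.radians(al);t=np.radians(th)
    d=np.array([np.cos(t),-np.sin(t)]);n=np.array([np.sin(t),np.cos(t)])
    if al<=th: C=np.array([HU,HZ])+r*np.array([-np.cos(A),np.sin(A)])+a*d
    else: C=np.array([HU,HZ])+(r-a)*np.array([-np.cos(A),np.sin(A)])
    C=C-h*n; return c2w(C[0],VV,C[1]),Rlean(th,'z')
def plan(l,**k):
    o=get_obs()
    for al,th in l:
        t,r=rel(*tgt(al,th,**k),o); print(al,th,t.tolist(),r.tolist())
E
python3 -c "
from h import *
plan([(4,58),(8,58),(12,58),(16,58),(20,58),(25,58),(30,58),(35,58),(40,58)])
"
```

```text
4 58 [0.0, -0.006, 0.001] [-0.004, -0.0, -0.007]
8 58 [0.007, -0.014, 0.001] [-0.004, -0.0, -0.007]
12 58 [0.014, -0.022, 0.001] [-0.004, -0.0, -0.007]
16 58 [0.021, -0.029, 0.002] [-0.004, -0.0, -0.007]
20 58 [0.029, -0.036, 0.002] [-0.004, -0.0, -0.007]
25 58 [0.04, -0.044, 0.002] [-0.004, -0.0, -0.007]
30 58 [0.051, -0.051, 0.002] [-0.004, -0.0, -0.007]
35 58 [0.063, -0.056, 0.002] [-0.004, -0.0, -0.007]
40 58 [0.075, -0.061, 0.002] [-0.004, -0.0, -0.007]
```

Call:
{"name": "send_rows", "arguments": {
  "motion": [
    [0, 0.0, -0.006, 0.001, 0, 0, 0],
    [0, 0.003, -0.01, 0.001, 0, 0, 0],
    [0, 0.007, -0.014, 0.001, 0, 0, 0],
    [0, 0.01, -0.018, 0.001, 0, 0, 0],
    [0, 0.014, -0.022, 0.001, 0, 0, 0],
    [0, 0.017, -0.025, 0.001, 0, 0, 0],
    [0, 0.021, -0.029, 0.002, 0, 0, 0],
    [0, 0.021, -0.029, 0.002, 0, 0, 0]
  ]
}}

```text
clock: 4.37
position: [0.4701, 0.0808, 0.1077]
ee_rot: [-0.645, -0.289, -0.089, 0.702]
ft_force: [-7.0, -3.6, 0.9]
grip_width: 0.001
```

```bash
python3 -c "
from h import *
st(); snap('scene','s4'); crop('s4',200,80,400,230,4,'s4c')
plan([(16,58),(25,58),(30,58),(35,58),(40,58)])
"
```

```text
t 4.37 p [0.4701 0.0808 0.1077] u,v 0.4734 -0.0585 d [ 0.497  0.153 -0.854] F [-7.05 -3.58  0.86] g 0.001 q [ 1.08 -0.35 -1.15  2.38 -0.92  0.51  2.46]
16 58 [0.002, 0.0, -0.001] [-0.003, 0.002, -0.011]
25 58 [0.02, -0.014, -0.001] [-0.003, 0.002, -0.011]
30 58 [0.032, -0.021, -0.001] [-0.003, 0.002, -0.011]
35 58 [0.043, -0.027, -0.001] [-0.003, 0.002, -0.011]
40 58 [0.056, -0.032, -0.001] [-0.003, 0.002, -0.011]
```

View pics/s4c.png

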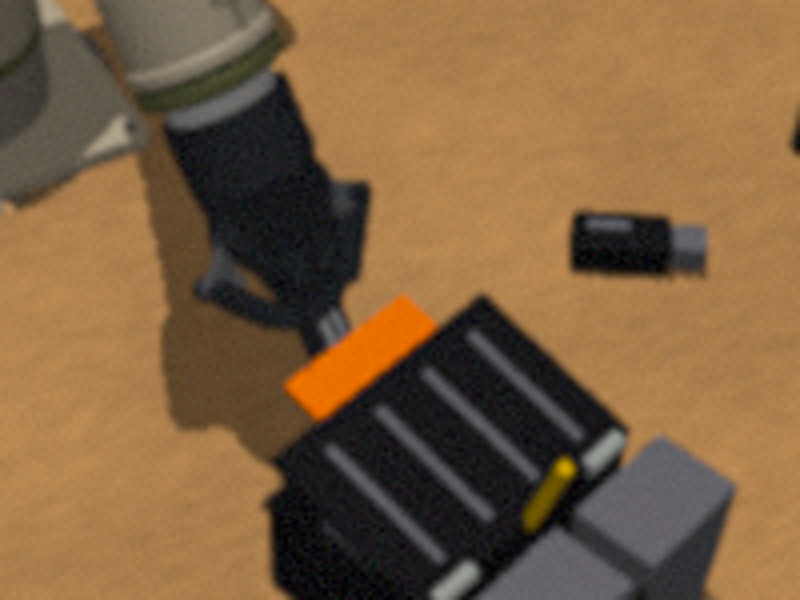

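The lid is opening: its front edge has lifted around (360,360) in the crop, and the finger has about 8 N against the lip.

Call:
{"name": "send_rows", "arguments": {
  "motion": [
    [0, 0.006, -0.005, 0, 0, 0, 0],
    [0, 0.012, -0.009, -0.001, 0, 0, 0],
    [0, 0.018, -0.013, -0.001, 0, 0, 0],
    [0, 0.024, -0.017, -0.001, 0, 0, 0],
    [0, 0.03, -0.02, -0.001, 0, 0, 0],
    [0, 0.036, -0.023, -0.001, 0, 0, 0],
    [0, 0.042, -0.026, -0.001, 0, 0, 0],
    [0, 0.048, -0.029, -0.001, 0, 0, 0],
    [0, 0.054, -0.032, -0.001, 0, 0, 0]
  ]
}}

```text
clock: 5.17
position: [0.4989, 0.0894, 0.1634]
ee_rot: [-0.644, -0.29, -0.088, 0.702]
ft_force: [-1.3, -0.5, -2.3]
grip_width: 0.001
```

```bash
python3 -c "
from h import *
st(); snap('scene','s5'); crop('s5',200,60,400,210,4,'s5c')
plan([(40,58),(45,58),(50,58),(53,60),(56,60),(58,60),(60,60)])
"
```

```text
t 5.17 p [0.4989 0.0894 0.1634] u,v 0.5034 -0.0586 d [ 0.497  0.155 -0.854] F [-1.32 -0.53 -2.33] g 0.001 q [ 1.12 -0.41 -1.13  2.26 -0.85  0.66  2.37]
40 58 [-0.001, 0.001, -0.0] [-0.004, 0.003, -0.008]
45 58 [0.012, -0.003, -0.0] [-0.004, 0.003, -0.008]
50 58 [0.025, -0.005, -0.0] [-0.004, 0.003, -0.008]
53 60 [0.032, -0.007, -0.0] [-0.004, 0.003, 0.026]
56 60 [0.04, -0.007, -0.0] [-0.004, 0.003, 0.026]
58 60 [0.045, -0.007, -0.0] [-0.004, 0.003, 0.026]
60 60 [0.05, -0.007, -0.0] [-0.004, 0.003, 0.026]
```

View pics/s5c.png

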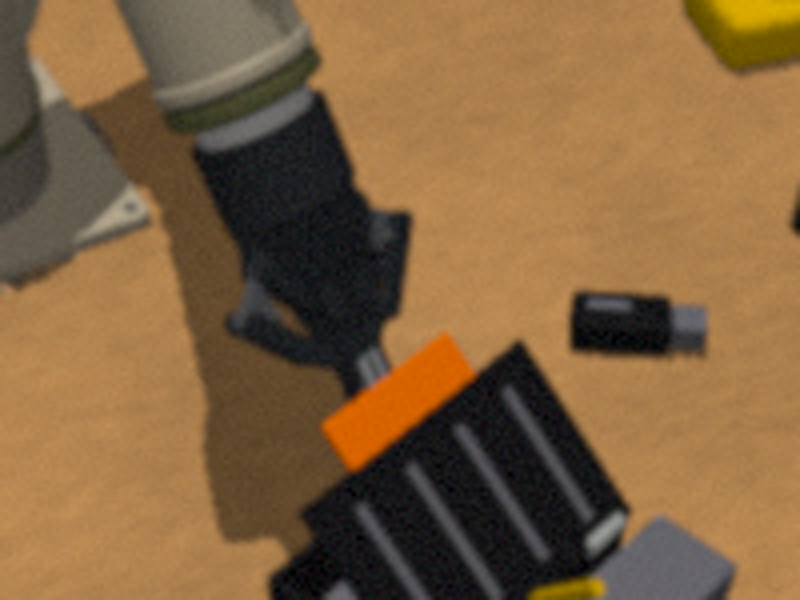

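Call:
{"name": "send_rows", "arguments": {
  "motion": [
    [0, 0.005, -0.001, 0, 0, 0, 0.0],
    [0, 0.009, -0.002, 0, 0, 0, 0.0],
    [0, 0.013, -0.003, 0, 0, 0, 0.0],
    [0, 0.017, -0.004, 0, 0, 0, 0.005],
    [0, 0.021, -0.005, 0, 0, 0, 0.01],
    [0, 0.025, -0.006, 0, 0, 0, 0.015],
    [0, 0.029, -0.007, 0, 0, 0, 0.02],
    [0, 0.033, -0.007, 0, 0, 0, 0.026]
  ]
}}

```text
clock: 5.88
position: [0.523, 0.096, 0.1864]
ee_rot: [-0.648, -0.281, -0.08, 0.704]
ft_force: [-3.6, -0.1, 0.5]
grip_width: 0.003
```

```bash
cat >> h.py <<'E'
def lid(c,dbg=0):
    """lid angle from plane of lid/lip points in case frame (outer face)"""
    d=c['range_z']; H,W=d.shape; A=[]
    for j in range(0,H,1):
        for i in range(0,W,1):
            if d[j,i]>0: A.append((i,j))
    A=np.array(A,float); un=cv2.undistortPoints(A[:,None],K(c),np.array(c['dist_coeffs'],float))[:,0]
    z=d[A[:,1].astype(int),A[:,0].astype(int)]; P=np.c_[un*z[:,None],z,np.ones(len(z))]@np.linalg.inv(c['view']).T
    col=c['pixels'][A[:,1].astype(int),A[:,0].astype(int)].astype(int)
    m=(col[:,0]>130)&(col[:,1]<150)&(col[:,2]<60)&(col[:,0]>1.6*col[:,1])
    u=P[:,:3]@EU; v=P[:,:3]@EV; zz=P[:,2]
    k=m&(abs(v+.059)<.05)&(u>.45)&(u<.72)&(zz>.09)&(zz<.26)
    du=u[k]-HU; dz=zz[k]-HZ; r=np.hypot(du,dz); ok=(r>.12)&(r<.16)
    a=np.degrees(np.arctan2(dz,-du)); a=a-np.degrees(np.arcsin(.006/r))  # outer face, 6mm above hinge plane
    return len(a[ok]), np.median(a[ok]) if ok.any() else None
E
python3 -c "
from h import *
for t in ['s4','s5','scene0']: print(t,lid(load(t)))
st(); c=snap('scene','s6'); print(lid(c))
plan([(56,60),(58,60),(60,60),(62,60),(64,62),(66,64)])
"
```

```text
s4 (471, np.float64(14.785025158266587))
s5 (547, np.float64(39.702520200608674))
scene0 (410, np.float64(3.75960265138989))
t 5.88 p [0.523  0.096  0.1864] u,v 0.5284 -0.0593 d [ 0.477  0.148 -0.866] F [-3.6  -0.08  0.47] g 0.003 q [ 1.22 -0.4  -1.22  2.16 -0.78  0.72  2.29]
(546, np.float64(53.018350097571144))
56 60 [0.007, -0.001, 0.0] [-0.004, 0.001, 0.0]
58 60 [0.012, -0.001, 0.0] [-0.004, 0.001, 0.0]
60 60 [0.017, -0.001, 0.0] [-0.004, 0.001, 0.0]
62 60 [0.022, -0.001, 0.0] [-0.004, 0.001, 0.0]
64 62 [0.026, -0.001, 0.0] [-0.004, 0.001, 0.035]
66 64 [0.031, -0.001, 0.0] [-0.004, 0.002, 0.07]
```

Call:
{"name": "send_rows", "arguments": {
  "motion": [
    [0, 0.003, 0, 0, 0, 0, 0.0],
    [0, 0.006, 0, 0, 0, 0, 0.0],
    [0, 0.009, -0.001, 0, 0, 0, 0],
    [0, 0.011, -0.001, 0, 0, 0, 0]
  ]
}}

```text
clock: 6.27
position: [0.5317, 0.0982, 0.1927]
ee_rot: [-0.648, -0.281, -0.08, 0.704]
ft_force: [-1.6, -1.2, -1.0]
grip_width: -0.003
```

```bash
python3 -c "
from h import *
st(); c=snap('scene','s7'); print(lid(c))
plan([(60,60),(62,60),(64,60),(66,60),(68,60),(70,60)])
"
```

```text
t 6.27 p [0.5317 0.0982 0.1927] u,v 0.5374 -0.0597 d [ 0.477  0.148 -0.866] F [-1.61 -1.2  -1.04] g -0.003 q [ 1.25 -0.39 -1.25  2.13 -0.76  0.73  2.27]
(540, np.float64(57.19447623762612))
60 60 [0.008, -0.001, 0.001] [-0.004, 0.001, 0.0]
62 60 [0.012, -0.001, 0.001] [-0.004, 0.001, 0.0]
64 60 [0.017, -0.0, 0.001] [-0.004, 0.001, 0.0]
66 60 [0.021, 0.0, 0.001] [-0.004, 0.001, 0.0]
68 60 [0.025, 0.001, 0.001] [-0.004, 0.001, 0.0]
70 60 [0.03, 0.001, 0.001] [-0.004, 0.001, 0.0]
```

Call:
{"name": "send_rows", "arguments": {
  "motion": [
    [0, 0.002, 0, 0, 0, 0, 0.0],
    [0, 0.004, 0, 0, 0, 0, 0.0],
    [0, 0.005, 0, 0, 0, 0, 0]
  ]
}}

```text
clock: 6.57
position: [0.536, 0.0995, 0.1953]
ee_rot: [-0.648, -0.281, -0.081, 0.703]
ft_force: [-2.4, -1.9, 0.2]
grip_width: -0.004
```

Call:
{"name": "send_rows", "arguments": {
  "motion": [
    [0, 0.001, 0, 0, 0, 0, 0.0],
    [0, 0.002, 0, 0, 0, 0, 0.0]
  ]
}}

```text
clock: 6.73
position: [0.5374, 0.0999, 0.1961]
ee_rot: [-0.648, -0.281, -0.08, 0.703]
ft_force: [-3.5, -1.5, 0.3]
grip_width: -0.001
```

Call:
{"name": "send_rows", "arguments": {
  "motion": [
    [0, 0.001, 0, 0, 0, 0, 0.0],
    [0, 0.002, 0, 0, 0, 0, 0.0]
  ]
}}

```text
clock: 6.9
position: [0.539, 0.1005, 0.197]
ee_rot: [-0.648, -0.281, -0.08, 0.704]
ft_force: [-4.1, -1.9, 0.8]
grip_width: 0.001
```

Call:
{"name": "send_rows", "arguments": {
  "motion": [
    [0, 0.001, 0, 0, 0, 0, 0.0],
    [0, 0.002, 0, 0, 0, 0, 0.0]
  ]
}}

```text
clock: 7.07
position: [0.5407, 0.1009, 0.198]
ee_rot: [-0.648, -0.281, -0.08, 0.704]
ft_force: [-3.2, -2.1, -0.0]
grip_width: -0.001
```

Call:
{"name": "send_rows", "arguments": {
  "motion": [
    [0, 0.001, 0, 0, 0, 0, 0.0],
    [0, 0.002, 0, 0, 0, 0, 0.0]
  ]
}}

```text
clock: 7.23
position: [0.5423, 0.1015, 0.199]
ee_rot: [-0.648, -0.281, -0.08, 0.704]
ft_force: [-2.4, -2.3, -0.7]
grip_width: -0.003
```

```bash
python3 -c "
from h import *
st(); c=snap('scene','s8'); print(lid(c)); st()
"
```

```text
t 7.23 p [0.5423 0.1015 0.199 ] u,v 0.5485 -0.0596 d [ 0.477  0.148 -0.866] F [-2.35 -2.27 -0.73] g -0.003 q [ 1.29 -0.38 -1.29  2.1  -0.74  0.74  2.25]
(530, np.float64(62.30954470845917))
t 7.28 p [0.5425 0.1015 0.1991] u,v 0.5487 -0.0596 d [ 0.477  0.148 -0.866] F [-1.84 -2.16 -1.8 ] g 0.001 q [ 1.29 -0.38 -1.29  2.1  -0.74  0.74  2.25]
```

Call:
{"name": "send_rows", "arguments": {
  "motion": [
    [0, 0.0015, 0, 0, 0, 0, 0.0],
    [0, 0.0025, 0, 0, 0, 0, 0.0]
  ]
}}

```text
clock: 7.45
position: [0.5443, 0.1022, 0.2002]
ee_rot: [-0.648, -0.281, -0.08, 0.704]
ft_force: [-1.3, -2.5, -2.5]
grip_width: -0.001
```

Call:
{"name": "send_rows", "arguments": {
  "motion": [
    [0, 0.0015, 0, 0, 0, 0, 0.0],
    [0, 0.0025, 0, 0, 0, 0, 0.0]
  ]
}}

```text
clock: 7.62
position: [0.5464, 0.1029, 0.2014]
ee_rot: [-0.648, -0.281, -0.08, 0.704]
ft_force: [-0.8, -1.8, -4.0]
grip_width: -0.001
```

Call:
{"name": "send_rows", "arguments": {
  "motion": [
    [0, 0.0015, 0, 0, 0, 0, 0.0],
    [0, 0.0025, 0, 0, 0, 0, 0.0]
  ]
}}

```text
clock: 7.78
position: [0.5485, 0.1036, 0.2027]
ee_rot: [-0.648, -0.281, -0.08, 0.704]
ft_force: [-1.6, -1.4, -3.1]
grip_width: 0.002
```

Call:
{"name": "send_rows", "arguments": {
  "motion": [
    [0, 0.0015, 0, 0, 0, 0, 0.0],
    [0, 0.0025, 0, 0, 0, 0, 0.0]
  ]
}}

```text
clock: 7.95
position: [0.5506, 0.1043, 0.204]
ee_rot: [-0.648, -0.281, -0.08, 0.704]
ft_force: [-2.2, -1.0, -2.8]
grip_width: 0.003
```

Call:
{"name": "send_rows", "arguments": {
  "motion": [
    [0, 0.0015, 0, 0, 0, 0, 0.0],
    [0, 0.0025, 0, 0, 0, 0, 0.0]
  ]
}}

```text
clock: 8.12
position: [0.5527, 0.105, 0.2053]
ee_rot: [-0.648, -0.281, -0.08, 0.704]
ft_force: [-2.1, 0.0, -2.5]
grip_width: -0.002
```

Call:
{"name": "send_rows", "arguments": {
  "motion": [
    [0, 0.0015, 0.0003, 0, 0, 0, 0.0],
    [0, 0.0025, 0.0006, 0, 0, 0, 0.0]
  ]
}}

```text
clock: 8.28
position: [0.5553, 0.1057, 0.2062]
ee_rot: [-0.648, -0.281, -0.08, 0.704]
ft_force: [-3.5, -0.6, -0.7]
grip_width: 0.001
```

Call:
{"name": "send_rows", "arguments": {
  "motion": [
    [0, 0.0015, 0.0003, 0, 0, 0, 0.0],
    [0, 0.0025, 0.0006, 0, 0, 0, 0.0]
  ]
}}

```text
clock: 8.45
position: [0.5577, 0.1064, 0.2071]
ee_rot: [-0.648, -0.281, -0.08, 0.704]
ft_force: [-3.3, 1.0, 1.1]
grip_width: -0.002
```

```bash
python3 -c "
from h import *
st(); c=snap('scene','s9'); print(lid(c)); st()
plan([(72,62),(74,64),(76,66),(78,68),(80,70),(82,72)])
"
```

```text
t 8.45 p [0.5577 0.1064 0.2071] u,v 0.5647 -0.0594 d [ 0.478  0.148 -0.866] F [-3.28  1.03  1.13] g -0.002 q [ 1.35 -0.36 -1.36  2.06 -0.71  0.74  2.22]
(496, np.float64(70.1819977577345))
t 8.5 p [0.5579 0.1064 0.2072] u,v 0.5648 -0.0593 d [ 0.478  0.148 -0.866] F [-3.63  0.1   0.57] g -0.002 q [ 1.35 -0.36 -1.36  2.06 -0.71  0.74  2.22]
72 62 [0.004, 0.001, 0.0] [-0.004, 0.001, 0.035]
74 64 [0.008, 0.001, 0.0] [-0.004, 0.001, 0.07]
76 66 [0.012, 0.002, 0.0] [-0.004, 0.001, 0.105]
78 68 [0.017, 0.003, 0.0] [-0.004, 0.001, 0.14]
80 70 [0.021, 0.004, 0.0] [-0.004, 0.001, 0.175]
82 72 [0.025, 0.005, 0.0] [-0.004, 0.001, 0.21]
```

Call:
{"name": "send_rows", "arguments": {
  "motion": [
    [0, 0.001, 0.0003, 0, 0, 0, 0.01],
    [0, 0.002, 0.0005, 0, 0, 0, 0.02]
  ]
}}

```text
clock: 8.67
position: [0.5594, 0.1067, 0.2075]
ee_rot: [-0.651, -0.274, -0.073, 0.704]
ft_force: [-3.5, -0.7, 0.7]
grip_width: -0.003
```

Call:
{"name": "send_rows", "arguments": {
  "motion": [
    [0, 0.0015, 0.0003, 0, 0, 0, 0.01],
    [0, 0.0025, 0.0006, 0, 0, 0, 0.02]
  ]
}}

```text
clock: 8.83
position: [0.562, 0.1074, 0.2083]
ee_rot: [-0.653, -0.268, -0.066, 0.705]
ft_force: [-3.3, -1.2, 1.1]
grip_width: 0.003
```

Call:
{"name": "send_rows", "arguments": {
  "motion": [
    [0, 0.0015, 0.0003, 0, 0, 0, 0.01],
    [0, 0.0025, 0.0006, 0, 0, 0, 0.02]
  ]
}}

```text
clock: 9.0
position: [0.5643, 0.1081, 0.2088]
ee_rot: [-0.656, -0.261, -0.059, 0.706]
ft_force: [0.2, 1.7, -3.9]
grip_width: -0.001
```

Call:
{"name": "send_rows", "arguments": {
  "motion": [
    [0, 0.0015, 0.0003, 0, 0, 0, 0.01],
    [0, 0.0025, 0.0006, 0, 0, 0, 0.02]
  ]
}}

```text
clock: 9.17
position: [0.5661, 0.1093, 0.2099]
ee_rot: [-0.657, -0.255, -0.053, 0.708]
ft_force: [0.0, 12.4, -5.5]
grip_width: 0.0
```

```bash
python3 -c "
from h import *
st(); c=snap('scene','s10'); print(lid(c)); st()
plan([(76,66),(78,68),(80,70),(82,72)])
"
```

```text
t 9.17 p [0.5661 0.1093 0.2099] u,v 0.5735 -0.059 d [ 0.409  0.132 -0.903] F [ 1.000e-02  1.243e+01 -5.460e+00] g 0.0 q [ 1.57 -0.5  -1.47  1.97 -0.83  0.92  2.29]
(457, np.float64(74.4217766304653))
t 9.22 p [0.5666 0.1074 0.2105] u,v 0.5735 -0.0609 d [ 0.41   0.126 -0.903] F [-2.52 -1.23  1.09] g -0.001 q [ 1.57 -0.5  -1.47  1.96 -0.82  0.92  2.28]
76 66 [0.003, 0.0, 0.002] [-0.002, -0.001, 0.025]
78 68 [0.008, 0.001, 0.002] [-0.002, -0.001, 0.06]
80 70 [0.012, 0.002, 0.002] [-0.002, -0.001, 0.095]
82 72 [0.017, 0.003, 0.002] [-0.002, -0.001, 0.129]
```

The lid is at about 74° but the arm has reached its j2 and j3 limits. It will stay where it is left, so I'll retreat along the finger and bring the elbow back to a better posture.

Call:
{"name": "send_rows", "arguments": {
  "motion": [
    [0, -0.001, -0.01, 0, 0, 0, 0],
    [0, -0.003, -0.03, 0, 0, 0, 0],
    [0, -0.005, -0.05, 0, 0, 0, 0.0],
    [0, -0.005, -0.075, 0, 0, 0, 0.0],
    [0, -0.005, -0.1, 0, 0, 0, 0.05],
    [0, -0.005, -0.125, 0, 0, 0, 0.1],
    [0, -0.005, -0.15, 0, 0, 0, 0.15],
    [0, -0.005, -0.17, 0, 0, 0, 0.2]
  ]
}}

```text
clock: 9.88
position: [0.4916, 0.085, 0.3628]
ee_rot: [-0.682, -0.187, 0.018, 0.706]
ft_force: [-0.0, -0.5, 0.1]
grip_width: -0.002
```

```bash
python3 -c "
from h import *
st(); print(rel(c2w(.70,-.1,.42),Rlean(90,'z')))
"
```

```text
t 9.88 p [0.4916 0.085  0.3628] u,v 0.4952 -0.0607 d [ 0.23   0.068 -0.971] F [-0.04 -0.5   0.08] g -0.002 q [ 1.39 -0.47 -1.17  1.7  -0.55  1.42  2.1 ]
(array([ 0.212, -0.006, -0.04 ]), array([0.002, 0.001, 0.242]))
```

Call:
{"name": "send_rows", "arguments": {
  "motion": [
    [0, 0.02, -0.01, -0.004, 0, 0, 0.03],
    [0, 0.045, -0.02, -0.008, 0, 0, 0.06],
    [0, 0.07, -0.025, -0.012, 0, 0, 0.09],
    [0, 0.095, -0.025, -0.016, 0, 0, 0.12],
    [0, 0.12, -0.02, -0.02, 0, 0, 0.15],
    [0, 0.145, -0.015, -0.025, 0, 0, 0.18],
    [0, 0.17, -0.01, -0.03, 0, 0, 0.21],
    [0, 0.19, -0.006, -0.035, 0, 0, 0.24],
    [0, 0.212, -0.006, -0.04, 0, 0, 0.24],
    [0, 0.212, -0.006, -0.04, 0, 0, 0.24]
  ]
}}

```text
clock: 10.72
position: [0.5022, 0.0796, 0.4193]
ee_rot: [-0.699, -0.119, 0.09, 0.7]
ft_force: [0.4, 0.1, 0.1]
grip_width: 0.004
```

```bash
python3 -c "
from h import *
st(); c=snap('scene','s11');print(lid(c)); print(rel(c2w(.84,-.1,.42),Rlean(90,'z')))
"
```

```text
t 10.72 p [0.5022 0.0796 0.4193] u,v 0.5038 -0.0689 d [ 0.04   0.008 -0.999] F [0.39 0.08 0.13] g 0.004 q [ 1.81 -0.5  -1.47  1.39 -0.53  1.74  2.11]
(158, np.float64(74.33262707398777))
(array([ 0.336,  0.014, -0.032]), array([0.004, 0.003, 0.042]))
```

View pics/s11.png

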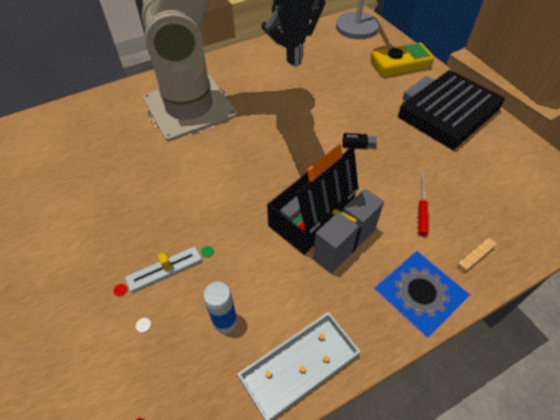

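```bash
cat > fk.py <<'E'
from h import *
import glob, itertools, os, json
from scipy.optimize import least_squares
def fk(q,s,L,M):
    d1,a1,d3,a3,d5,a5,d7,a7=L
    def T(R=None,t=(0,0,0)):
        X=np.eye(4); X[:3,3]=t
        if R is not None: X[:3,:3]=R.as_matrix()
        return X
    z=lambda a:T(Ro.from_euler('z',a)); y=lambda a:T(Ro.from_euler('y',a))
    X=z(s[0]*q[0])@T(t=(a1,0,d1))@y(q[1])@T(t=(a3,0,d3))@z(s[1]*q[2])@y(q[3])@T(t=(a5,0,d5))@z(s[2]*q[4])@y(q[5])@T(t=(a7,0,d7))@z(s[3]*q[6])
    X=X.copy(); X[:3,:3]=X[:3,:3]@M; return X
if __name__=='__main__':
    S=[]
    for f in glob.glob('pics/*.pkl'):
        o=pickle.load(open(f,'rb'))['obs']; S.append((o['joint_pos'],o['position'],Ro.from_quat(o['ee_rot']).as_matrix()))
    o=get_obs(); S.append((o['joint_pos'],o['position'],Ro.from_quat(o['ee_rot']).as_matrix()))
    best=None
    for s in itertools.product([1,-1],repeat=4):
        def res(p):
            M=Ro.from_rotvec(p[8:11]).as_matrix(); r=[]
            for q,x,R in S:
                X=fk(q,s,p[:8],M); r+=list(X[:3,3]-x)+list(.3*(X[:3,:3]-R).ravel())
            return np.array(r)
        for m0 in ([-1.57,0,0],[1.2,1.2,1.2],[-1.2,1.2,-1.2],[0.1,-2.2,2.2]):
            r=least_squares(res,np.r_[.33,0,.32,0,.3,0,.3,0,m0],max_nfev=60)
            if best is None or r.cost<best[0]: best=(r.cost,s,r.x); print(r.cost,s,r.x.round(3))
    json.dump([list(best[1]),list(best[2])],open('fk.json','w'))
E
python3 fk.py
```

```text
0.3694235200869115 (1, 1, 1, 1) [ 1.162 -0.568 -1.59  -0.06   0.252 -0.358 -0.253 -0.318 -3.19  -2.242
 -1.712]
0.369423520086373 (1, 1, 1, 1) [ 1.162 -0.568 -1.59  -0.06   0.252 -0.358 -0.253 -0.318  1.517  1.066
  0.814]
0.3694235200825834 (1, 1, 1, 1) [ 1.162 -0.568 -1.59  -0.06   0.252 -0.358 -0.253 -0.318  1.517  1.066
  0.814]
0.3694235200825501 (1, 1, 1, 1) [ 1.162 -0.568 -1.59  -0.06   0.252 -0.358 -0.253 -0.318 -3.19  -2.242
 -1.712]
0.002799827904290898 (-1, -1, -1, -1) [ 2.030e-01  0.000e+00  4.220e-01  2.300e-02  4.730e-01 -2.400e-02
  2.830e-01 -1.000e-03  1.209e+00 -1.209e+00 -1.209e+00]
0.0027998279042908978 (-1, -1, -1, -1) [ 2.030e-01  0.000e+00  4.220e-01  2.300e-02  4.730e-01 -2.400e-02
  2.830e-01 -1.000e-03  1.209e+00 -1.209e+00 -1.209e+00]
```

```bash
cat > fk2.py <<'E'
from fk import *
def T(t,R=None):
    X=np.eye(4); X[:3,3]=t
    if R is not None: X[:3,:3]=R.as_matrix()
    return X
zz=lambda a:T((0,0,0),Ro.from_euler('z',-a)); yy=lambda a:T((0,0,0),Ro.from_euler('y',a))
def FK(q,p):
    o=p[3:]
    X=zz(q[0]+o[0])@T((p[3+7],0,p[0]))@yy(q[1]+o[1])@T((p[11],p[12],p[13]))@zz(q[2]+o[2])@T((p[14],p[15],0))@yy(q[3]+o[3])@T((p[16],p[17],p[18]))@zz(q[4]+o[4])@T((p[19],p[20],0))@yy(q[5]+o[5])@T((p[21],p[22],p[23]))@zz(q[6])
    X=X.copy(); X[:3,:3]=X[:3,:3]@Ro.from_rotvec(p[24:27]).as_matrix(); return X
if __name__=='__main__':
    S=[]
    for f in glob.glob('pics/*.pkl'):
        o=pickle.load(open(f,'rb'))['obs']; S.append((o['joint_pos'],o['position'],Ro.from_quat(o['ee_rot']).as_matrix()))
    p0=np.zeros(27); p0[0]=.203;p0[13]=.422;p0[18]=.473;p0[23]=.283;p0[24:]=[1.209,-1.209,-1.209]
    def res(p):
        r=[]
        for q,x,R in S:
            X=FK(q,p); r+=list(X[:3,3]-x)+list(.3*(X[:3,:3]-R).ravel())
        return np.r_[r,1e-3*(p-p0)]
    r=least_squares(res,p0); print(r.cost,r.x.round(4)); rr=res(r.x)[:-27].reshape(-1,12); print(abs(rr).max(1).round(4))
    np.save('fk.npy',r.x)
E
python3 fk2.py
```

```text
4.202286518859869e-09 [ 2.5820e-01 -0.0000e+00  0.0000e+00 -0.0000e+00  0.0000e+00 -0.0000e+00
 -0.0000e+00  0.0000e+00 -0.0000e+00  0.0000e+00  0.0000e+00 -0.0000e+00
 -2.1800e-02  4.4860e-01  0.0000e+00 -1.1800e-02 -0.0000e+00 -1.1800e-02
  4.9000e-01  0.0000e+00 -2.0000e-04 -0.0000e+00 -2.0000e-04  3.4310e-01
  1.2092e+00 -1.2092e+00 -1.2092e+00]
[0. 0. 0. 0. 0. 0. 0. 0. 0. 0. 0. 0.]
```

```bash
cat > sim.py <<'E'
from fk2 import *
P=np.load('fk.npy')
LO=np.array([-2.6,-.5,-1.47,.16,-1.27,.06,-2.6]);HI=np.array([2.6,2.12,1.34,2.42,4.41,2.06,2.6]);VM=.7*np.array([2.22,2.22,2.79,2.79,3.14,3.14,3.14])/12
def err(q,x,R):
    X=FK(q,P); return np.r_[x-X[:3,3], Ro.from_matrix(R@X[:3,:3].T).as_rotvec()]
def jac(q):
    J=np.zeros((6,7)); X=FK(q,P)
    for i in range(7):
        d=np.zeros(7); d[i]=1e-5; Y=FK(q+d,P)
        J[:3,i]=(Y[:3,3]-X[:3,3])/1e-5; J[3:,i]=Ro.from_matrix(Y[:3,:3]@X[:3,:3].T).as_rotvec()/1e-5
    return J
def step(q,x,R,lam=.02,rest=None,k=0):
    X=FK(q,P); dx=x-X[:3,3]; n=np.linalg.norm(dx); 
    if n>.0417: dx*=.0417/n
    rv=Ro.from_matrix(R@X[:3,:3].T).as_rotvec(); m=np.linalg.norm(rv)
    if m>.125: rv*=.125/m
    xt=X[:3,3]+dx; Rt=(Ro.from_rotvec(rv)*Ro.from_matrix(X[:3,:3])).as_matrix(); q0=q.copy()
    for _ in range(5):
        J=jac(q); e=err(q,xt,Rt); Ji=J.T@np.linalg.inv(J@J.T+lam**2*np.eye(6))
        dq=Ji@e
        if rest is not None: dq+=(np.eye(7)-Ji@J)@(rest-q)*k
        q=np.clip(q+dq,LO,HI)
    dq=q-q0; f=min(1,np.min(VM/np.maximum(abs(dq),1e-9))); return q0+f*dq
def runc(q,rows,**k):
    X=FK(q,P)
    for r in rows:
        x=X[:3,3]+X[:3,:3]@np.array(r[1:4]); R=X[:3,:3]@Ro.from_rotvec(r[4:7]).as_matrix(); q=step(q,x,R,**k)
    return q
E
cat > val.py <<'E'
from sim import *
q=np.array([-1.321,.332,-.065,1.46,.022,1.35,-.088])
A=[[0, 0.03, 0.005, -0.03, 0.02, -0.054, -0.068], [0, 0.06, 0.01, -0.07, 0.04, -0.108, -0.136], [0, 0.09, 0.02, -0.11, 0.06, -0.16, -0.2], [0, 0.12, 0.03, -0.15, 0.08, -0.216, -0.27], [0, 0.15, 0.035, -0.19, 0.1, -0.27, -0.34], [0, 0.18, 0.04, -0.23, 0.12, -0.325, -0.4], [0, 0.21, 0.045, -0.27, 0.14, -0.38, -0.47], [0, 0.24, 0.05, -0.31, 0.16, -0.43, -0.54], [0, 0.27, 0.055, -0.35, 0.18, -0.49, -0.61], [0, 0.3, 0.06, -0.39, 0.199, -0.542, -0.679]]
rest=q.copy()
for k in (0,.02,.05,.1,.3): print(k,runc(q,A,rest=rest,k=k).round(2))
print('real [-0.98 -0.44 -0.23  2.4   0.47  0.87  0.31]')
q2=np.array([1.39,-0.47,-1.17,1.7,-.55,1.42,2.1])
B=[[0, 0.02, -0.01, -0.004, 0, 0, 0.03], [0, 0.045, -0.02, -0.008, 0, 0, 0.06], [0, 0.07, -0.025, -0.012, 0, 0, 0.09], [0, 0.095, -0.025, -0.016, 0, 0, 0.12], [0, 0.12, -0.02, -0.02, 0, 0, 0.15], [0, 0.145, -0.015, -0.025, 0, 0, 0.18], [0, 0.17, -0.01, -0.03, 0, 0, 0.21], [0, 0.19, -0.006, -0.035, 0, 0, 0.24], [0, 0.212, -0.006, -0.04, 0, 0, 0.24], [0, 0.212, -0.006, -0.04, 0, 0, 0.24]]
for k in (0,.05,.3): print(k,runc(q2,B,rest=rest,k=k).round(2))
print('real [ 1.81 -0.5  -1.47  1.39 -0.53  1.74  2.11]')
E
python3 val.py
```

```text
0 [-1.17 -0.5  -0.03  2.42  0.7   0.87  0.3 ]
0.02 [-1.16 -0.5  -0.04  2.42  0.69  0.87  0.3 ]
0.05 [-1.15 -0.5  -0.04  2.42  0.69  0.87  0.3 ]
0.1 [-1.15 -0.5  -0.05  2.42  0.69  0.87  0.3 ]
0.3 [-1.16 -0.5  -0.04  2.42  0.69  0.87  0.3 ]
real [-0.98 -0.44 -0.23  2.4   0.47  0.87  0.31]
0 [ 2.49 -0.5  -1.47  0.93 -0.78  2.06  2.33]
0.05 [ 0.16  0.39 -0.57  1.03  0.21  1.76  1.52]
0.3 [ 0.1  -0.25 -0.2   1.59 -0.18  1.48  1.77]
real [ 1.81 -0.5  -1.47  1.39 -0.53  1.74  2.11]
```

```bash
cat > rec.py <<'E'
from sim import *
import sys
from multiprocessing import Pool
Q=get_obs()['joint_pos']; print(Q.round(2))
def go(a):
    r,az,z,roll,lean=a
    azr=np.radians(az); x=np.array([r*np.cos(azr),r*np.sin(azr),z])
    R0=FK(Q,P)[:3,:3]; 
    R=Ro.from_euler('z',np.radians(roll)).as_matrix()@Rlean(90,'z')
    ax=np.array([-np.sin(azr),np.cos(azr),0]); R=Ro.from_rotvec(ax*np.radians(lean)).as_matrix()@R
    q=Q.copy()
    for i in range(40):
        qn=step(q,x,R)
        q=qn
    e=err(q,x,R); return a,q,np.linalg.norm(e[:3])
if __name__=='__main__':
    L=[(r,az,z,roll,lean) for r in (.45,.6,.75) for az in (-50,-20,10,45,75) for z in (.35,.5,.65) for roll in (-60,0,60) for lean in (0,-40)]
    with Pool() as p: out=p.map(go,L,chunksize=4)
    out=[o for o in out if o[2]<.02]
    out.sort(key=lambda o:abs(o[1][2])); 
    print(len(out))
    for o in out[:25]: print(o[0],o[1].round(2),round(o[2],3))
E
nproc; time python3 rec.py
```

```text
4
[ 1.81 -0.5  -1.47  1.39 -0.53  1.74  2.11]
104
(0.6, -50, 0.65, 0, -40) [ 0.74 -0.15  0.01  1.27  0.08  1.32  2.6 ] 0.0
(0.6, -50, 0.5, 0, -40) [ 0.77 -0.24 -0.01  1.67  0.09  1.02  2.6 ] 0.0
(0.6, 10, 0.5, 60, -40) [-0.27 -0.24 -0.02  1.67  0.08  1.02  2.6 ] 0.0
(0.45, -50, 0.65, 0, -40) [ 0.77 -0.45 -0.04  1.48  0.08  1.41  2.6 ] 0.0
(0.45, 10, 0.65, 60, -40) [-0.28 -0.45 -0.04  1.48  0.08  1.41  2.6 ] 0.0
(0.45, -20, 0.35, 60, 0) [ 0.38 -0.09 -0.12  1.68 -0.01  1.55  2.6 ] 0.0
(0.6, -50, 0.35, 0, -40) [ 0.89 -0.23 -0.12  1.97  0.06  0.71  2.6 ] 0.0
(0.6, 10, 0.35, 60, -40) [-0.15 -0.23 -0.12  1.97  0.06  0.71  2.6 ] 0.0
(0.6, 10, 0.65, 60, -40) [-0.14 -0.14 -0.12  1.27  0.05  1.32  2.6 ] 0.0
(0.45, -50, 0.5, 60, 0) [ 0.61 -0.06  0.15  1.35  0.01  1.86  2.6 ] 0.0
(0.6, -20, 0.65, 60, -40) [-0.16 -0.18  0.31  1.29  0.18  1.34  2.6 ] 0.0
(0.45, -50, 0.65, -60, -40) [ 1.45 -0.46 -0.35  1.47 -0.29  1.42  1.83] 0.0
(0.45, -50, 0.35, 0, 0) [ 1.16 -0.08 -0.36  1.67 -0.03  1.54  2.6 ] 0.0
(0.45, -20, 0.65, 0, -40) [ 1.1  -0.49 -0.42  1.46 -0.39  1.43  2.43] 0.0
(0.45, 10, 0.35, 60, 0) [ 0.18 -0.08 -0.43  1.67 -0.03  1.54  2.6 ] 0.0
(0.45, 10, 0.65, 0, -40) [ 0.68 -0.5  -0.46  1.46 -0.45  1.45  1.96] 0.001
(0.45, -20, 0.65, -60, -40) [ 1.21 -0.5  -0.46  1.46 -0.46  1.45  1.43] 0.002
(0.45, 10, 0.65, -60, -40) [ 0.69 -0.5  -0.46  1.46 -0.46  1.45  0.91] 0.002
(0.45, 45, 0.65, 60, -40) [ 0.08 -0.5  -0.46  1.46 -0.46  1.45  2.4 ] 0.002
(0.45, 45, 0.65, 0, -40) [ 0.09 -0.5  -0.47  1.46 -0.47  1.45  1.35] 0.003
(0.45, 45, 0.65, -60, -40) [ 0.09 -0.5  -0.47  1.46 -0.47  1.45  0.31] 0.003
(0.45, 75, 0.65, 60, -40) [-0.4  -0.5  -0.48  1.46 -0.49  1.46  1.89] 0.006
(0.45, 75, 0.65, 0, -40) [-0.37 -0.5  -0.49  1.46 -0.51  1.47  0.86] 0.008
(0.45, 75, 0.65, -60, -40) [-0.36 -0.5  -0.49  1.46 -0.51  1.47 -0.18] 0.01
(0.6, -50, 0.5, -60, -40) [ 1.74 -0.29 -0.74  1.64 -0.28  1.02  1.83] 0.0
real	1m9.156s
user	4m26.226s
sys	0m0.293s
```

```bash
cat > rec2.py <<'E'
from sim import *
q0=get_obs()['joint_pos']
for roll in (60,75,90):
  for lean in (90,60):
    q=q0.copy(); x=np.array([.50,.08,.42])
    seq=[]
    R=Ro.from_euler('z',np.radians(roll)).as_matrix()@Rlean(lean,'z')
    for i in range(25): q=step(q,x,R)
    print(roll,lean,q.round(2),np.linalg.norm(err(q,x,R)).round(3))
    R=Rlean(80,'z')
    for i in range(25): q=step(q,x,R)
    print('   back',q.round(2))
    for al,th in [(70,80),(74,82),(80,86),(90,90),(100,95),(113,95)]:
        x2,R2=tgt(al,th)
        if al==70: x2=x2-.02*EU+[0,0,.05]
        for i in range(25): q=step(q,x2,R2)
        print('     ',al,q.round(2),np.linalg.norm(err(q,x2,R2)).round(4))
E
python3 rec2.py
```

```text
60 90 [ 1.68 -0.33 -1.47  1.42 -0.34  1.65  2.6 ] 0.482
   back [ 1.61 -0.48 -1.28  1.51 -0.56  1.61  2.12]
      70 [ 1.71 -0.5  -1.47  1.74 -0.63  1.3   2.14] 0.0739
      74 [ 1.97 -0.5  -1.47  1.65 -0.64  1.42  2.34] 0.1953
      80 [ 2.07 -0.5  -1.47  1.55 -0.59  1.56  2.39] 0.2499
      90 [ 2.18 -0.5  -1.47  1.45 -0.55  1.69  2.44] 0.3137
      100 [ 2.25 -0.5  -1.47  1.38 -0.49  1.81  2.49] 0.3747
      113 [ 2.3  -0.5  -1.47  1.34 -0.5   1.84  2.52] 0.4135
60 60 [ 1.03 -0.02 -0.91  1.56 -0.53  1.53  2.6 ] 0.435
   back [ 1.04 -0.11 -1.15  1.51 -0.13  1.5   1.75]
      70 [ 0.93  0.14 -1.26  1.74  0.15  1.19  1.5 ] 0.0
      74 [ 0.75  0.33 -1.19  1.71  0.35  1.18  1.35] 0.0
      80 [ 0.64  0.42 -1.14  1.61  0.41  1.3   1.31] 0.0
      90 [ 0.52  0.52 -1.09  1.48  0.46  1.42  1.28] 0.0
      100 [ 0.4   0.63 -1.03  1.33  0.5   1.55  1.27] 0.0
      113 [ 0.34  0.69 -1.    1.26  0.54  1.57  1.27] 0.0
75 90 [ 1.6  -0.23 -1.47  1.44 -0.22  1.61  2.6 ] 0.68
   back [ 1.55 -0.41 -1.31  1.51 -0.48  1.58  2.06]
      70 [ 1.71 -0.5  -1.47  1.74 -0.63  1.3   2.14] 0.0739
      74 [ 
[... 982 characters left out ...]

      80 [ 0.68  0.45 -1.2   1.61  0.45  1.31  1.28] 0.0
      90 [ 0.54  0.55 -1.14  1.48  0.5   1.43  1.26] 0.0
      100 [ 0.42  0.65 -1.08  1.33  0.54  1.57  1.25] 0.0
      113 [ 0.36  0.71 -1.05  1.25  0.57  1.58  1.25] 0.0
90 60 [ 1.13  0.5  -1.47  1.36 -0.01  1.69  2.6 ] 0.511
   back [ 1.5  -0.36 -1.32  1.51 -0.42  1.56  2.  ]
      70 [ 1.71 -0.5  -1.47  1.74 -0.63  1.3   2.14] 0.0739
      74 [ 1.97 -0.5  -1.47  1.65 -0.64  1.42  2.34] 0.1953
      80 [ 2.07 -0.5  -1.47  1.55 -0.59  1.56  2.39] 0.2499
      90 [ 2.18 -0.5  -1.47  1.45 -0.55  1.69  2.44] 0.3137
      100 [ 2.25 -0.5  -1.47  1.38 -0.49  1.81  2.49] 0.3747
      113 [ 2.3  -0.5  -1.47  1.34 -0.5   1.84  2.52] 0.4135
```

```bash
cat > rec3.py <<'E'
from sim import *
q0=get_obs()['joint_pos']
def Rt(az,roll,lean):
    azr=np.radians(az)
    R=Ro.from_euler('z',np.radians(roll)).as_matrix()@Rlean(90,'z')
    return Ro.from_rotvec(np.array([-np.sin(azr),np.cos(azr),0])*np.radians(lean)).as_matrix()@R
for r,z,roll,lean in [(.6,.5,60,-40),(.55,.5,60,-40),(.55,.45,60,-30),(.6,.45,45,-40),(.6,.5,30,-40),(.6,.5,45,-50),(.6,.5,0,-50)]:
    q=q0.copy(); x=np.array([r*np.cos(.175),r*np.sin(.175),z]); R=Rt(10,roll,lean)
    tr=[]
    for i in range(25): 
        q=step(q,x,R)
        if i%4==3: tr.append(q.round(2).tolist())
    print((r,z,roll,lean),np.linalg.norm(err(q,x,R)).round(3),FK(q,P)[:3,1].round(2)); 
    for t in tr: print('      ',t)
    for i in range(25): q=step(q,x,Rlean(75,'z'))
    print('   back',q.round(2))
    for al,th in [(70,75),(74,78),(90,90),(113,95)]:
        x2,R2=tgt(al,th)
        if al==70: x2=x2-.02*EU+[0,0,.05]
        for i in range(25): q=step(q,x2,R2)
        print('     ',al,q.round(2),np.linalg.norm(err(q,x2,R2)).round(4))
E
python3 rec3.py
```

```text
(0.6, 0.5, 60, -40) 0.031 [ 0.63  0.11 -0.77]
       [1.79, -0.5, -1.43, 1.27, -0.59, 1.55, 2.4]
       [1.31, -0.37, -1.18, 1.48, -0.42, 1.25, 2.6]
       [0.79, -0.28, -0.83, 1.6, -0.27, 1.07, 2.6]
       [0.34, -0.24, -0.49, 1.65, -0.13, 1.01, 2.6]
       [0.02, -0.23, -0.25, 1.66, -0.02, 1.01, 2.6]
       [-0.13, -0.24, -0.13, 1.67, 0.03, 1.01, 2.6]
   back [-0.1   0.09 -0.16  1.22  0.01  1.57  1.61]
      70 [-0.08 -0.04 -0.18  1.85 -0.02  1.07  1.61] 0.0
      74 [-0.09  0.09 -0.19  1.81  0.01  1.04  1.58] 0.0
      90 [-0.13  0.31 -0.18  1.51  0.06  1.32  1.55] 0.0
      113 [-0.16  0.49 -0.17  1.29  0.08  1.45  1.54] 0.0
(0.55, 0.5, 60, -40) 0.004 [ 0.63  0.11 -0.77]
       [1.58, -0.44, -1.32, 1.34, -0.46, 1.57, 2.4]
       [1.07, -0.4, -0.96, 1.55, -0.39, 1.28, 2.6]
       [0.55, -0.37, -0.6, 1.69, -0.26, 1.1, 2.6]
       [0.06, -0.35, -0.25, 1.74, -0.07, 1.04, 2.6]
       [-0.18, -0.35, -0.09, 1.75, 0.04, 1.05, 2.6]
       [-0.24, -0.35, -0.05, 1.75, 0.07, 1.05, 2.6]
   back [-0.11 -0.02 -0.13  1.34 -0.02  1.57  1.61]
      70 [-0.11 -0.04 -0.15  1.85 -0.02  1.07  1.61] 0.
[... 2651 characters left out ...]
1.37  1.37] 0.0
      113 [ 0.23  0.61 -0.79  1.26  0.4   1.52  1.35] 0.0
(0.6, 0.5, 0, -50) 0.0 [ 0.75  0.13 -0.64]
       [1.58, -0.48, -1.24, 1.43, -0.66, 1.39, 2.09]
       [1.07, -0.5, -0.85, 1.8, -0.81, 0.93, 2.21]
       [0.98, -0.5, -0.81, 1.8, -0.72, 0.89, 2.16]
       [0.96, -0.5, -0.81, 1.8, -0.7, 0.88, 2.14]
       [0.95, -0.5, -0.8, 1.8, -0.7, 0.88, 2.14]
       [0.95, -0.5, -0.8, 1.8, -0.7, 0.88, 2.14]
   back [ 0.79  0.29 -1.34  1.18  0.33  1.62  1.42]
      70 [ 1.23  0.02 -1.47  1.81  0.01  1.07  1.63] 0.0
      74 [ 0.87  0.31 -1.3   1.77  0.36  1.1   1.34] 0.0
      90 [ 0.54  0.54 -1.13  1.48  0.49  1.43  1.26] 0.0
      113 [ 0.35  0.7  -1.04  1.25  0.56  1.58  1.26] 0.0
```

```bash
python3 -c "
from h import *
def Rt(az,roll,lean):
    azr=np.radians(az)
    R=Ro.from_euler('z',np.radians(roll)).as_matrix()@Rlean(90,'z')
    return Ro.from_rotvec(np.array([-np.sin(azr),np.cos(azr),0])*np.radians(lean)).as_matrix()@R
x=np.array([.55*np.cos(.175),.55*np.sin(.175),.5]); print(rel(x,Rt(10,60,-40)))"
```

```text
(array([ 0.046, -0.079,  0.004]), array([-0.413, -1.005, -0.548]))
```

Call:
{"name": "send_rows", "arguments": {
  "motion": [
    [0, 0.01, -0.02, 0, -0.04, -0.1, -0.055],
    [0, 0.02, -0.04, 0, -0.08, -0.2, -0.11],
    [0, 0.03, -0.06, 0, -0.12, -0.3, -0.165],
    [0, 0.046, -0.079, 0.004, -0.165, -0.4, -0.22],
    [0, 0.046, -0.079, 0.004, -0.21, -0.5, -0.275],
    [0, 0.046, -0.079, 0.004, -0.25, -0.6, -0.33],
    [0, 0.046, -0.079, 0.004, -0.29, -0.7, -0.385],
    [0, 0.046, -0.079, 0.004, -0.33, -0.8, -0.44],
    [0, 0.046, -0.079, 0.004, -0.37, -0.9, -0.5],
    [0, 0.046, -0.079, 0.004, -0.413, -1.005, -0.548]
  ]
}}

```text
clock: 11.6
position: [0.5386, 0.0945, 0.5057]
ee_rot: [0.677, 0.516, -0.172, -0.495]
ft_force: [0.1, 0.9, -0.2]
grip_width: 0.003
```

```bash
cat >> h.py <<'E'
def Rt(az,roll,lean):
    azr=np.radians(az)
    R=Ro.from_euler('z',np.radians(roll)).as_matrix()@Rlean(90,'z')
    return Ro.from_rotvec(np.array([-np.sin(azr),np.cos(azr),0])*np.radians(lean)).as_matrix()@R
E
python3 -c "
from h import *
st()
x=np.array([.55*np.cos(.175),.55*np.sin(.175),.5]); print(rel(x,Rt(10,60,-40)))"
```

```text
t 11.6 p [0.5386 0.0945 0.5057] u,v 0.5429 -0.0652 d [ 0.529  0.024 -0.848] F [ 0.15  0.86 -0.18] g 0.003 q [ 0.8  -0.34 -0.81  1.58 -0.25  1.24  2.59]
(array([0.001, 0.006, 0.001]), array([-0.089, -0.254, -0.133]))
```

Working as simulated.

Call:
{"name": "send_rows", "arguments": {
  "motion": [
    [0, 0, 0.006, 0, -0.03, -0.08, -0.045],
    [0, 0, 0.006, 0, -0.06, -0.16, -0.09],
    [0, 0, 0.006, 0, -0.089, -0.254, -0.133],
    [0, 0, 0.006, 0, -0.089, -0.254, -0.133],
    [0, 0, 0.006, 0, -0.089, -0.254, -0.133],
    [0, 0, 0.006, 0, -0.089, -0.254, -0.133],
    [0, 0, 0.006, 0, -0.089, -0.254, -0.133],
    [0, 0, 0.006, 0, -0.089, -0.254, -0.133]
  ]
}}

```text
clock: 12.27
position: [0.5413, 0.0946, 0.502]
ee_rot: [0.637, 0.624, -0.199, -0.407]
ft_force: [-0.8, -1.0, 1.0]
grip_width: -0.001
```

```bash
python3 -c "
from h import *
st(); x2,R2=tgt(70,75); x2=x2-.03*EU+[0,0,.06]
x=np.array([.55*np.cos(.175),.55*np.sin(.175),.5]); print(rel(x,Rt(10,60,-40)));print(rel(x2,R2)); print(x2, rel(x2,R2,dict(position=x2-[0,0,.1],ee_rot=Ro.from_matrix(R2).as_quat())))"
```

```text
t 12.27 p [0.5413 0.0946 0.502 ] u,v 0.5455 -0.0659 d [ 0.633  0.109 -0.767] F [-0.8  -0.98  1.  ] g -0.001 q [-0.24 -0.35 -0.05  1.75  0.07  1.05  2.6 ]
(array([0.001, 0.002, 0.001]), array([-0.   , -0.006, -0.002]))
(array([-0.059,  0.169,  0.15 ]), array([0.299, 1.034, 0.348]))
[0.52576261 0.09710668 0.26855503] (array([ 0.026, -0.097, -0.   ]), array([0., 0., 0.]))
```

Call:
{"name": "send_rows", "arguments": {
  "motion": [
    [0, 0, 0, 0, 0.03, 0.1, 0.035],
    [0, 0, 0, 0, 0.06, 0.2, 0.07],
    [0, -0.005, 0.01, 0.01, 0.09, 0.3, 0.1],
    [0, -0.01, 0.03, 0.03, 0.12, 0.4, 0.14],
    [0, -0.02, 0.06, 0.05, 0.15, 0.5, 0.17],
    [0, -0.03, 0.09, 0.08, 0.18, 0.6, 0.21],
    [0, -0.045, 0.12, 0.11, 0.21, 0.72, 0.245],
    [0, -0.059, 0.15, 0.13, 0.24, 0.82, 0.28],
    [0, -0.059, 0.169, 0.15, 0.27, 0.93, 0.315],
    [0, -0.059, 0.169, 0.15, 0.299, 1.034, 0.348]
  ]
}}

```text
clock: 13.1
position: [0.5215, 0.0976, 0.2615]
ee_rot: [-0.681, -0.187, 0.014, 0.708]
ft_force: [0.4, 1.2, -0.4]
grip_width: -0.001
```

```bash
python3 -c "
from h import *
st(); c=snap('scene','s12'); print(lid(c)); x2,R2=tgt(70,75); x2=x2-.03*EU
print(rel(x2+[0,0,.06],R2)); print(rel(x2,R2)); plan([(70,75),(72,76),(74,77),(75,78)],a=.03)"
```

```text
t 13.1 p [0.5215 0.0976 0.2615] u,v 0.5275 -0.0573 d [ 0.235  0.073 -0.969] F [ 0.44  1.22 -0.36] g -0.001 q [-0.09 -0.06 -0.17  1.87 -0.02  1.09  1.61]
(446, np.float64(74.48190278901889))
(array([ 0.003, -0.003, -0.   ]), array([-0.003, -0.015, -0.011]))
(array([-0.012,  0.055, -0.001]), array([-0.003, -0.015, -0.011]))
70 75 [0.017, 0.071, -0.0] [-0.003, -0.015, -0.011]
72 76 [0.022, 0.07, -0.0] [-0.003, -0.015, 0.006]
74 77 [0.027, 0.07, -0.0] [-0.003, -0.015, 0.024]
75 78 [0.029, 0.069, 0.0] [-0.003, -0.015, 0.041]
```

View pics/s12.png

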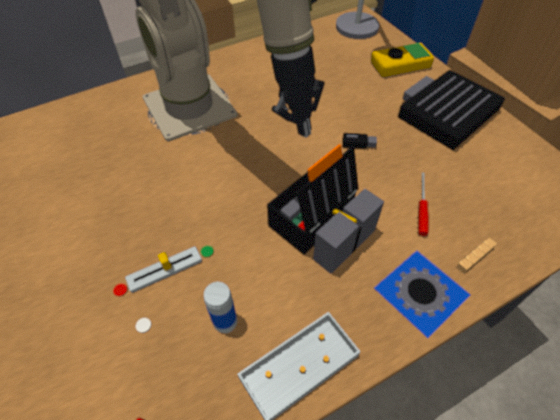

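The arm posture is recovered and the lid still stands at 74.5°, with the lip at (325,163). I'll descend in front of it and resume pushing.

Call:
{"name": "send_rows", "arguments": {
  "motion": [
    [0, -0.005, 0.025, 0, 0, -0.015, 0],
    [0, -0.008, 0.05, 0, 0, -0.015, 0.01],
    [0, 0.0, 0.066, 0, 0, -0.015, 0.03],
    [0, 0.01, 0.07, 0, 0, -0.015, 0.04],
    [0, 0.02, 0.07, 0, 0, -0.015, 0.04],
    [0, 0.024, 0.07, 0, 0, -0.015, 0.04],
    [0, 0.026, 0.07, 0, 0, -0.015, 0.04]
  ]
}}

```text
clock: 13.73
position: [0.5662, 0.1097, 0.2081]
ee_rot: [-0.684, -0.185, 0.031, 0.705]
ft_force: [-2.2, 0.1, -2.6]
grip_width: 0.0
```

```bash
python3 -c "
from h import *
st(); plan([(75,78),(76,79),(78,80),(80,82),(82,84),(84,86),(86,87),(88,88),(90,90),(93,90),(96,90)],a=.03)"
```

```text
t 13.73 p [0.5662 0.1097 0.2081] u,v 0.5738 -0.0586 d [ 0.209  0.062 -0.976] F [-2.19  0.12 -2.6 ] g 0.0 q [-0.11  0.09 -0.17  1.82  0.01  1.01  1.6 ]
75 78 [-0.0, 0.003, -0.0] [0.001, 0.015, 0.011]
76 79 [0.002, 0.003, -0.0] [0.001, 0.015, 0.028]
78 80 [0.007, 0.003, -0.0] [0.001, 0.015, 0.046]
80 82 [0.011, 0.002, -0.001] [0.001, 0.015, 0.081]
82 84 [0.015, 0.002, -0.001] [0.002, 0.015, 0.115]
84 86 [0.02, 0.002, -0.001] [0.002, 0.015, 0.15]
86 87 [0.024, 0.003, -0.001] [0.002, 0.015, 0.168]
88 88 [0.029, 0.003, -0.001] [0.002, 0.015, 0.185]
90 90 [0.033, 0.004, -0.001] [0.002, 0.015, 0.22]
93 90 [0.039, 0.005, -0.001] [0.002, 0.015, 0.22]
96 90 [0.045, 0.007, -0.001] [0.002, 0.015, 0.22]
```

Call:
{"name": "send_rows", "arguments": {
  "motion": [
    [0, 0.001, 0, 0, 0, 0, 0.005],
    [0, 0.002, 0, 0, 0, 0, 0.01]
  ]
}}

```text
clock: 13.9
position: [0.5673, 0.1099, 0.2086]
ee_rot: [-0.685, -0.181, 0.034, 0.705]
ft_force: [-2.5, 1.3, -2.2]
grip_width: -0.005
```

Call:
{"name": "send_rows", "arguments": {
  "motion": [
    [0, 0.0015, 0, 0, 0, 0, 0.005],
    [0, 0.0025, 0, 0, 0, 0, 0.01]
  ]
}}

```text
clock: 14.07
position: [0.5701, 0.1107, 0.2094]
ee_rot: [-0.686, -0.177, 0.037, 0.705]
ft_force: [-2.5, 1.4, -1.0]
grip_width: 0.0
```

Call:
{"name": "send_rows", "arguments": {
  "motion": [
    [0, 0.0015, 0, 0, 0, 0, 0.01],
    [0, 0.0025, 0, 0, 0, 0, 0.02]
  ]
}}

```text
clock: 14.23
position: [0.5728, 0.1114, 0.2102]
ee_rot: [-0.688, -0.17, 0.044, 0.704]
ft_force: [-3.2, 0.4, 1.0]
grip_width: 0.0
```

```bash
python3 -c "
from h import *
c=snap('scene','s13'); print(lid(c));st(); c=snap('top','t13'); print(lid(c))"
```

```text
(232, np.float64(78.16315083246278))
t 14.28 p [0.5732 0.1115 0.2102] u,v 0.5809 -0.059 d [ 0.171  0.051 -0.984] F [-2.93  0.89  0.37] g 0.002 q [-0.11  0.13 -0.17  1.76  0.02  1.07  1.59]
(0, None)
```

Call:
{"name": "send_rows", "arguments": {
  "motion": [
    [0, 0.0015, 0, 0, 0, 0, 0.01],
    [0, 0.0025, 0, 0, 0, 0, 0.02]
  ]
}}

```text
clock: 14.5
position: [0.5752, 0.1117, 0.2105]
ee_rot: [-0.689, -0.163, 0.051, 0.704]
ft_force: [-2.8, -0.2, 1.9]
grip_width: -0.0
```

Call:
{"name": "send_rows", "arguments": {
  "motion": [
    [0, 0.0015, 0, 0, 0, 0, 0.01],
    [0, 0.0025, 0, 0, 0, 0, 0.02]
  ]
}}

```text
clock: 14.67
position: [0.5777, 0.1125, 0.2107]
ee_rot: [-0.691, -0.156, 0.058, 0.703]
ft_force: [-1.9, -1.6, 2.5]
grip_width: 0.001
```

```bash
python3 -c "
from h import *
c=snap('scene','s14'); print(lid(c));st(); plan([(82,84),(84,86),(86,87),(88,88),(90,90),(92,91),(94,92),(96,93)],a=.03)"
```

```text
(162, np.float64(80.40836769500659))
t 14.72 p [0.5779 0.1126 0.2107] u,v 0.5858 -0.0592 d [ 0.133  0.038 -0.99 ] F [-2.29 -0.12  0.74] g 0.001 q [-0.12  0.17 -0.17  1.71  0.03  1.12  1.58]
82 84 [0.003, 0.002, 0.0] [0.002, 0.013, 0.034]
84 86 [0.007, 0.002, 0.0] [0.002, 0.013, 0.069]
86 87 [0.012, 0.002, 0.0] [0.002, 0.013, 0.087]
88 88 [0.017, 0.002, 0.0] [0.003, 0.012, 0.104]
90 90 [0.021, 0.002, -0.0] [0.003, 0.012, 0.139]
92 91 [0.025, 0.003, -0.0] [0.003, 0.012, 0.156]
94 92 [0.029, 0.003, -0.0] [0.003, 0.012, 0.174]
96 93 [0.034, 0.004, -0.0] [0.003, 0.012, 0.191]
```

Call:
{"name": "send_rows", "arguments": {
  "motion": [
    [0, 0.003, 0, 0, 0, 0, 0.02],
    [0, 0.006, 0, 0, 0, 0, 0.05],
    [0, 0.009, 0, 0, 0, 0, 0.07],
    [0, 0.012, 0.001, 0, 0, 0, 0.09],
    [0, 0.014, 0.001, 0, 0, 0, 0.1],
    [0, 0.016, 0.001, 0, 0, 0, 0.11],
    [0, 0.018, 0.001, 0, 0, 0, 0.12],
    [0, 0.02, 0.001, 0, 0, 0, 0.13],
    [0, 0.022, 0.002, 0, 0, 0, 0.14],
    [0, 0.024, 0.002, 0, 0, 0, 0.15]
  ]
}}

```text
clock: 15.55
position: [0.6004, 0.1199, 0.2119]
ee_rot: [0.701, 0.104, -0.111, -0.697]
ft_force: [-2.1, -1.0, -1.2]
grip_width: 0.003
```

```bash
cat >> h.py <<'E'
def lid2(c):
    """lid angle: all points in lid slab, any colour, by side/top edge cloud"""
    d=c['range_z']; j,i=np.nonzero(d>0); A=np.c_[i,j].astype(float)
    un=cv2.undistortPoints(A[:,None],K(c),np.array(c['dist_coeffs'],float))[:,0]; z=d[j,i]
    P=(np.c_[un*z[:,None],z,np.ones(len(z))]@np.linalg.inv(c['view']).T)[:,:3]
    u=P@EU; v=P@EV; zz=P[:,2]; return u,v,zz,c['pixels'][j,i].astype(int)
E
python3 -c "
from h import *
c=snap('scene','s15'); print(lid(c));st(); crop('s15',230,60,430,210,4,'s15c'); c=snap('top','t15'); crop('t15',150,100,310,240,5,'t15c')
for t in ['s15','t15']:
    u,v,z,col=lid2(load(t)); m=(z>.15)&(z<.26)&(u>.58)&(u<.72)&(abs(v+.059)<.09)&(abs(v+.059)>.03)
    du=u[m]-HU; dz=z[m]-HZ; print(t,m.sum(),np.percentile(np.degrees(np.arctan2(dz,-du)),[10,50,90]), z[m].max())
plan([(90,90),(92,91),(94,92),(96,93)],a=.03)"
```

```text
(89, np.float64(90.50999717650774))
t 15.6 p [0.6007 0.1201 0.2117] u,v 0.6098 -0.0586 d [-0.01  -0.007 -1.   ] F [-2.05 -1.35 -0.04] g 0.004 q [-0.15  0.33 -0.16  1.51  0.06  1.32  1.56]
s15 869 [93.13261973 94.92712812 97.16099617] 0.2584032408062422
t15 146 [90.65153603 91.19861769 92.2497424 ] 0.21486253682420942
90 90 [-0.003, 0.0, -0.0] [0.003, 0.013, -0.01]
92 91 [0.001, 0.0, -0.0] [0.004, 0.013, 0.007]
94 92 [0.006, 0.0, -0.0] [0.004, 0.012, 0.025]
96 93 [0.01, 0.0, -0.001] [0.004, 0.012, 0.042]
```

View pics/s15c.png

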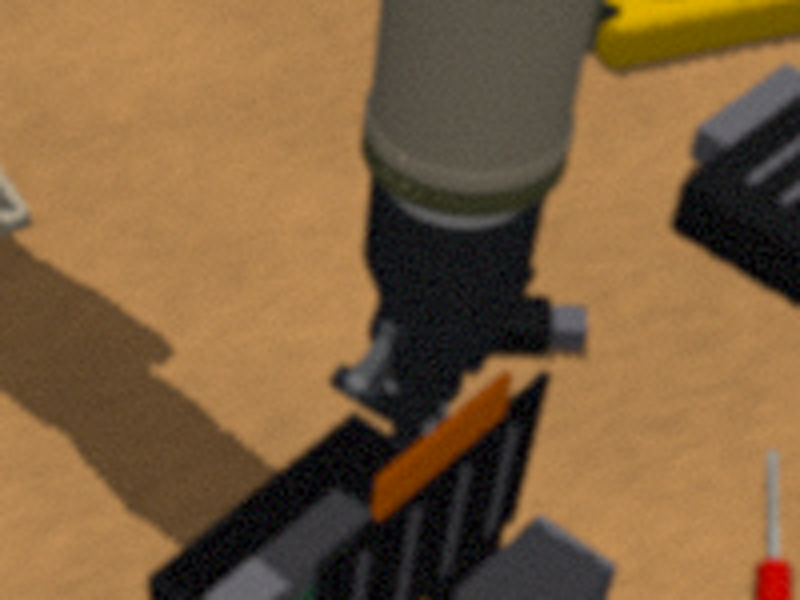

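View pics/t15c.png

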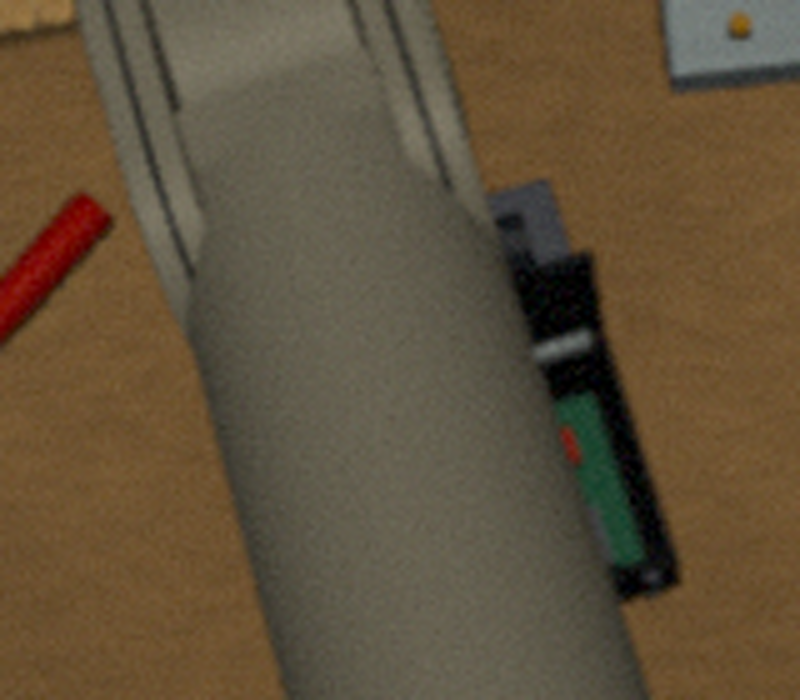

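Call:
{"name": "send_rows", "arguments": {
  "motion": [
    [0, 0.002, 0, 0, 0, 0, 0.01],
    [0, 0.004, 0, 0, 0, 0, 0.015],
    [0, 0.006, 0, 0, 0, 0, 0.02]
  ]
}}

```text
clock: 15.9
position: [0.6061, 0.1218, 0.2119]
ee_rot: [0.702, 0.097, -0.118, -0.696]
ft_force: [-2.6, -1.9, 0.0]
grip_width: 0.002
```

```bash
python3 -c "
from h import *
st(); plan([(94,92),(96,92),(98,92),(100,92),(105,92),(110,92),(113,92)],a=.03)"
```

```text
t 15.9 p [0.6061 0.1218 0.2119] u,v 0.6154 -0.0586 d [-0.028 -0.012 -1.   ] F [-2.6  -1.87  0.04] g 0.002 q [-0.16  0.35 -0.15  1.47  0.06  1.35  1.56]
94 92 [0.0, 0.0, -0.0] [0.004, 0.012, 0.004]
96 92 [0.004, 0.001, -0.0] [0.004, 0.012, 0.004]
98 92 [0.008, 0.001, -0.001] [0.004, 0.012, 0.004]
100 92 [0.013, 0.001, -0.001] [0.004, 0.012, 0.004]
105 92 [0.023, 0.003, -0.001] [0.004, 0.012, 0.004]
110 92 [0.033, 0.006, -0.001] [0.004, 0.012, 0.004]
113 92 [0.039, 0.008, -0.001] [0.004, 0.012, 0.004]
```

Call:
{"name": "send_rows", "arguments": {
  "motion": [
    [0, 0.001, 0.0002, 0, 0, 0, 0],
    [0, 0.0025, 0.0004, 0, 0, 0, 0]
  ]
}}

```text
clock: 16.07
position: [0.6086, 0.1226, 0.2115]
ee_rot: [0.702, 0.097, -0.118, -0.696]
ft_force: [-1.5, -1.7, 1.0]
grip_width: -0.0
```

Call:
{"name": "send_rows", "arguments": {
  "motion": [
    [0, 0.001, 0.0002, 0, 0, 0, 0],
    [0, 0.002, 0.0004, 0, 0, 0, 0]
  ]
}}

```text
clock: 16.23
position: [0.6105, 0.1232, 0.2112]
ee_rot: [0.702, 0.098, -0.118, -0.696]
ft_force: [-1.4, -1.4, 1.1]
grip_width: 0.005
```

Call:
{"name": "send_rows", "arguments": {
  "motion": [
    [0, 0.001, 0.0001, 0, 0, 0, 0],
    [0, 0.002, 0.0002, 0, 0, 0, 0]
  ]
}}

```text
clock: 16.4
position: [0.6123, 0.1238, 0.2109]
ee_rot: [0.702, 0.098, -0.118, -0.696]
ft_force: [-2.9, -0.8, 1.6]
grip_width: -0.002
```

Call:
{"name": "send_rows", "arguments": {
  "motion": [
    [0, 0.001, 0.0001, 0, 0, 0, 0],
    [0, 0.002, 0.0002, 0, 0, 0, 0]
  ]
}}

```text
clock: 16.57
position: [0.6142, 0.1244, 0.2105]
ee_rot: [0.702, 0.097, -0.118, -0.696]
ft_force: [-3.0, -1.4, 2.4]
grip_width: -0.001
```

Call:
{"name": "send_rows", "arguments": {
  "motion": [
    [0, 0.001, 0.0001, 0, 0, 0, 0],
    [0, 0.002, 0.0002, 0, 0, 0, 0]
  ]
}}

```text
clock: 16.73
position: [0.6161, 0.125, 0.2102]
ee_rot: [0.702, 0.097, -0.118, -0.696]
ft_force: [-1.5, -0.9, 2.3]
grip_width: 0.002
```

Call:
{"name": "send_rows", "arguments": {
  "motion": [
    [0, 0.001, 0.0001, 0, 0, 0, 0],
    [0, 0.002, 0.0002, 0, 0, 0, 0]
  ]
}}

```text
clock: 16.9
position: [0.618, 0.1255, 0.2099]
ee_rot: [0.702, 0.097, -0.118, -0.696]
ft_force: [-1.0, -1.5, 1.9]
grip_width: 0.002
```

Call:
{"name": "send_rows", "arguments": {
  "motion": [
    [0, 0.001, 0.0001, 0, 0, 0, 0],
    [0, 0.002, 0.0003, 0, 0, 0, 0]
  ]
}}

```text
clock: 17.07
position: [0.6199, 0.1262, 0.2095]
ee_rot: [0.702, 0.097, -0.118, -0.696]
ft_force: [-1.3, -1.2, 2.3]
grip_width: -0.001
```

```bash
python3 -c "
from h import *
c=snap('scene','s16'); print(lid(c));st(); 
plan([(100,92),(102,92),(104,92),(105,92),(110,92),(113,92)],a=.03)"
```

```text
(95, np.float64(99.94561311720207))
t 17.12 p [0.62   0.1262 0.2094] u,v 0.63 -0.0584 d [-0.027 -0.012 -1.   ] F [-1.79 -0.05  1.37] g 0.002 q [-0.16  0.39 -0.15  1.44  0.06  1.35  1.56]
100 92 [-0.002, -0.001, -0.001] [0.004, 0.012, 0.005]
102 92 [0.002, 0.0, -0.001] [0.004, 0.012, 0.005]
104 92 [0.006, 0.001, -0.001] [0.004, 0.012, 0.005]
105 92 [0.008, 0.001, -0.001] [0.004, 0.012, 0.005]
110 92 [0.019, 0.004, -0.001] [0.004, 0.012, 0.005]
113 92 [0.024, 0.006, -0.001] [0.004, 0.012, 0.005]
```

Lid at about 100° and following. Continuing in small steps.

Call:
{"name": "send_rows", "arguments": {
  "motion": [
    [0, 0.001, 0.0002, 0, 0, 0, 0],
    [0, 0.002, 0.0003, 0, 0, 0, 0]
  ]
}}

```text
clock: 17.28
position: [0.6216, 0.1267, 0.2091]
ee_rot: [0.702, 0.097, -0.118, -0.696]
ft_force: [-4.0, -1.8, 3.6]
grip_width: 0.0
```

Call:
{"name": "send_rows", "arguments": {
  "motion": [
    [0, 0.001, 0.0002, 0, 0, 0, 0],
    [0, 0.002, 0.0003, 0, 0, 0, 0]
  ]
}}

```text
clock: 17.45
position: [0.6227, 0.127, 0.2089]
ee_rot: [0.702, 0.097, -0.119, -0.696]
ft_force: [-10.3, -3.1, 7.1]
grip_width: -0.003
```

Call:
{"name": "send_rows", "arguments": {
  "motion": [
    [0, 0, 0, 0, 0, 0, 0],
    [0, 0, 0, 0, 0, 0, 0]
  ]
}}

```text
clock: 17.62
position: [0.6227, 0.127, 0.2089]
ee_rot: [0.702, 0.097, -0.119, -0.696]
ft_force: [-7.5, -3.4, 5.8]
grip_width: -0.002
```

```bash
python3 -c "
from h import *
c=snap('scene','s17'); print(lid(c));st()"
```

```text
(99, np.float64(101.39142230428374))
t 17.67 p [0.6227 0.127  0.2089] u,v 0.6328 -0.0584 d [-0.029 -0.013 -0.999] F [-7.83 -3.49  5.15] g 0.001 q [-0.16  0.4  -0.15  1.43  0.06  1.36  1.56]
```

Call:
{"name": "send_rows", "arguments": {
  "motion": [
    [0, 0.001, 0.0001, 0, 0, 0, 0],
    [0, 0.001, 0.0001, 0, 0, 0, 0]
  ]
}}

```text
clock: 17.83
position: [0.6232, 0.1271, 0.2089]
ee_rot: [0.702, 0.096, -0.119, -0.696]
ft_force: [-11.1, -2.8, 8.3]
grip_width: 0.004
```

Call:
{"name": "send_rows", "arguments": {
  "motion": [
    [0, 0.001, 0, 0, 0, 0, 0],
    [0, 0.001, 0, 0, 0, 0, 0],
    [0, 0.001, 0, 0, 0, 0, 0]
  ]
}}

```text
clock: 18.08
position: [0.6236, 0.1273, 0.2088]
ee_rot: [0.702, 0.096, -0.119, -0.696]
ft_force: [-14.3, -4.4, 8.4]
grip_width: 0.001
```

```bash
python3 -c "
from h import *
c=snap('scene','s18'); print(lid(c));st()"
```

```text
(93, np.float64(101.63743600331415))
t 18.13 p [0.6236 0.1273 0.2088] u,v 0.6338 -0.0584 d [-0.032 -0.014 -0.999] F [-13.79  -4.23   9.  ] g -0.002 q [-0.16  0.4  -0.15  1.42  0.06  1.36  1.56]
```

The stop is confirmed: force rose to about 14–15 N at the finger (about 12–13 N at the lip), and 1 mm commanded moved the tip only about 0.5 mm. The lid stands at ~101.5°, past upright, so the grip goes to the green end (+y). Backing off now.

Call:
{"name": "send_rows", "arguments": {
  "motion": [
    [0, -0.004, 0, 0, 0, 0, 0],
    [0, -0.015, 0, 0, 0, 0, 0],
    [0, -0.03, -0.005, 0, 0, 0, 0],
    [0, -0.04, -0.03, 0, 0, 0, 0],
    [0, -0.05, -0.065, 0, 0, 0, 0],
    [0, -0.05, -0.1, 0, 0, 0, 0]
  ]
}}

```text
clock: 18.63
position: [0.5792, 0.1137, 0.3111]
ee_rot: [0.702, 0.097, -0.118, -0.696]
ft_force: [0.8, 1.0, -0.2]
grip_width: -0.004
```

```bash
cat > pm.py <<'E'
from sim import *
o=get_obs(); st(); c=snap('scene','s19'); print(lid(c)); s0=load('scene0'); t0=load('top0')
print('grip',wz(t0,387.8,214.5,.0545).round(4), 'green',wz(t0,347,217.8,.004).round(3),'red',wz(t0,427,217.3,.004).round(3), 'expected proj', proj(t0,[.511,-.255,.0545]))
Rg=Ro.from_euler('z',.014).as_matrix()@np.c_[[1,0,0],[0,0,-1],[0,1,0]]
print(np.linalg.det(Rg))
q=o['joint_pos']
for x in ([.511,-.32,.25],[.511,-.32,.035],[.511,-.22,.035]):
    print(x,rel(x,Rg))
    for i in range(25): q=step(q,np.array(x),Rg)
    print(q.round(2))
E
python3 pm.py
```

```text
t 18.63 p [0.5792 0.1137 0.3111] u,v 0.5873 -0.0585 d [-0.028 -0.012 -1.   ] F [ 0.77  1.04 -0.15] g -0.004 q [-0.15  0.26 -0.15  1.39  0.04  1.53  1.57]
(121, np.float64(100.81380688801396))
grip [ 0.5134 -0.2553  0.0545] green [ 0.514 -0.158  0.004] red [ 0.512 -0.369  0.004] expected proj [387.73657786 215.43281986]
1.0000000000000002
[0.511, -0.32, 0.25] (array([-0.197,  0.075, -0.393]), array([ 0.007,  0.292, -0.019]))
[ 0.35  0.27  0.17  1.51 -0.05  1.37  2.1 ]
[0.511, -0.32, 0.035] (array([-0.193,  0.29 , -0.392]), array([ 0.007,  0.292, -0.019]))
[ 0.37  0.46  0.15  1.73 -0.08  0.96  2.13]
[0.511, -0.22, 0.035] (array([-0.163,  0.289, -0.297]), array([ 0.007,  0.292, -0.019]))
[ 0.23  0.38  0.11  1.85 -0.05  0.92  1.95]
```

Call:
{"name": "send_rows", "arguments": {
  "motion": [
    [0, -0.02, 0, -0.035, 0, 0.04, 0],
    [0, -0.04, 0, -0.075, 0, 0.08, 0],
    [0, -0.06, 0.01, -0.115, 0, 0.12, 0],
    [0, -0.08, 0.02, -0.15, 0, 0.15, 0],
    [0, -0.1, 0.03, -0.19, 0, 0.19, 0],
    [0, -0.12, 0.04, -0.225, 0.003, 0.22, -0.005],
    [0, -0.14, 0.05, -0.265, 0.005, 0.26, -0.01],
    [0, -0.16, 0.06, -0.3, 0.007, 0.292, -0.019],
    [0, -0.18, 0.07, -0.34, 0.007, 0.292, -0.019],
    [0, -0.195, 0.075, -0.38, 0.007, 0.292, -0.019]
  ]
}}

```text
clock: 19.52
position: [0.5079, -0.2896, 0.2444]
ee_rot: [0.708, 0.001, -0.008, -0.706]
ft_force: [1.2, 0.3, 0.8]
grip_width: -0.004
```

```bash
cat > pm2.py <<'E'
from h import *
st(); Rg=Ro.from_euler('z',.014).as_matrix()@np.c_[[1,0,0],[0,0,-1],[0,1,0]]
for x in ([.513,-.32,.25],[.513,-.32,.035],[.513,-.29,.035],[.513,-.23,.035]): print(x,rel(x,Rg))
c=snap('scene','s20'); print(lid(c))
E
python3 pm2.py
```

```text
t 19.52 p [ 0.5079 -0.2896  0.2444] u,v 0.4025 -0.4241 d [-0.009 -0.002 -1.   ] F [1.25 0.25 0.82] g -0.004 q [ 0.31  0.24  0.15  1.56 -0.03  1.36  2.05]
[0.513, -0.32, 0.25] (array([ 0.005, -0.006, -0.03 ]), array([ 0.002, -0.001, -0.009]))
[0.513, -0.32, 0.035] (array([ 0.007,  0.209, -0.03 ]), array([ 0.002, -0.001, -0.009]))
[0.513, -0.29, 0.035] (array([0.007, 0.209, 0.   ]), array([ 0.002, -0.001, -0.009]))
[0.513, -0.23, 0.035] (array([0.008, 0.209, 0.06 ]), array([ 0.002, -0.001, -0.009]))
(158, np.float64(101.02120338748442))
```

View pics/s20.png

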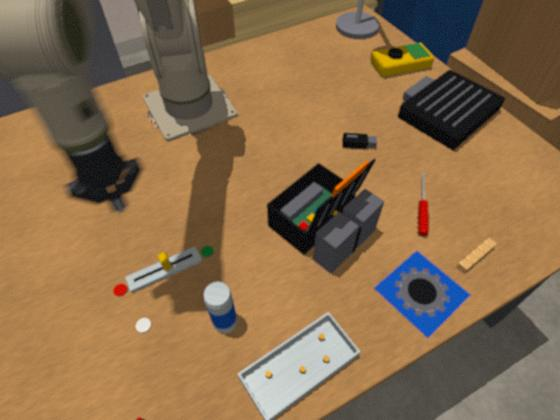

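The lid stands open with its lip at (352,178), leaning over the housing. The gripper tip at (120,205) is above the track on the red (-y) side of the grip (165,260). I'll descend there.

Call:
{"name": "send_rows", "arguments": {
  "motion": [
    [0, 0.003, 0, -0.03, 0, 0, -0.009],
    [0, 0.005, 0.03, -0.03, 0, 0, -0.009],
    [0, 0.006, 0.07, -0.03, 0, 0, -0.009],
    [0, 0.006, 0.11, -0.03, 0, 0, -0.009],
    [0, 0.007, 0.15, -0.03, 0, 0, -0.009],
    [0, 0.007, 0.185, -0.03, 0, 0, -0.009],
    [0, 0.007, 0.207, -0.03, 0, 0, -0.009],
    [0, 0.007, 0.207, -0.03, 0, 0, -0.009]
  ]
}}

```text
clock: 20.23
position: [0.5114, -0.3163, 0.0326]
ee_rot: [-0.707, -0.002, 0.008, 0.708]
ft_force: [-0.6, -0.2, -0.9]
grip_width: 0.003
```

```bash
python3 pm2.py; python3 -c "
from h import *
crop('s20',90,200,240,310,5,'x'); snap('scene','s21'); crop('s21',90,180,240,310,5,'s21c')"
```

```text
t 20.23 p [ 0.5114 -0.3163  0.0326] u,v 0.3982 -0.4506 d [-0.008  0.001 -1.   ] F [-0.65 -0.2  -0.94] g 0.003 q [ 0.36  0.47  0.14  1.73 -0.07  0.96  2.12]
[0.513, -0.32, 0.25] (array([-0.   , -0.217, -0.003]), array([-0.002,  0.   , -0.008]))
[0.513, -0.32, 0.035] (array([ 0.002, -0.002, -0.004]), array([-0.002,  0.   , -0.008]))
[0.513, -0.29, 0.035] (array([ 0.002, -0.002,  0.026]), array([-0.002,  0.   , -0.008]))
[0.513, -0.23, 0.035] (array([ 0.003, -0.002,  0.086]), array([-0.002,  0.   , -0.008]))
(160, np.float64(101.0915987958891))
```

View pics/s21c.png

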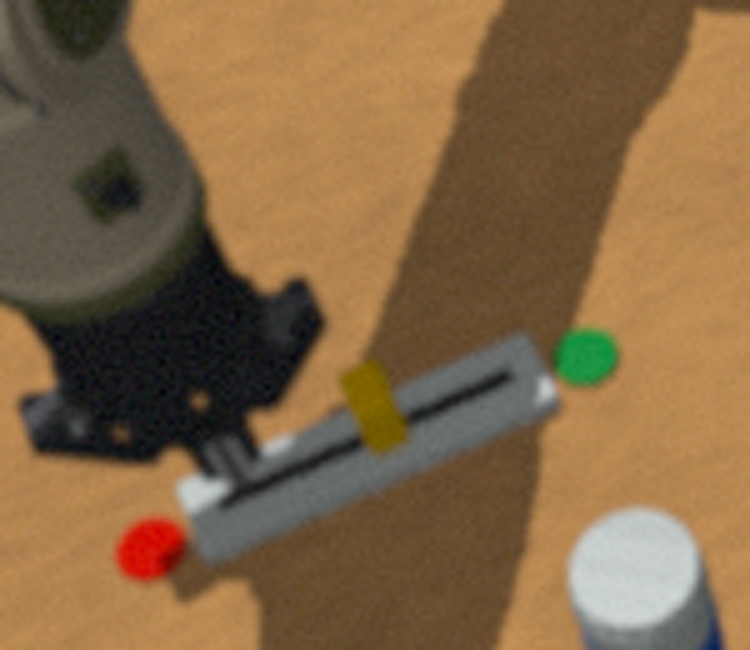

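The finger is on the track between the red disc (150,548) and the grip (375,405), aligned. Pushing towards green.

Call:
{"name": "send_rows", "arguments": {
  "motion": [
    [0, 0.0, 0, 0.01, 0, 0, 0],
    [0, 0, 0, 0.02, 0, 0, 0],
    [0, 0.001, 0, 0.03, 0, 0, 0],
    [0, 0.001, 0, 0.038, 0, 0, 0],
    [0, 0.001, 0, 0.046, 0, 0, 0],
    [0, 0.001, 0, 0.054, 0, 0, 0],
    [0, 0.002, 0, 0.06, 0, 0, 0],
    [0, 0.002, 0, 0.066, 0, 0, 0],
    [0, 0.002, 0, 0.072, 0, 0, 0],
    [0, 0.002, 0, 0.078, 0, 0, 0]
  ]
}}

```text
clock: 21.17
position: [0.5152, -0.2398, 0.0379]
ee_rot: [0.708, 0.005, -0.005, -0.706]
ft_force: [0.8, -1.6, 1.9]
grip_width: -0.001
```

Call:
{"name": "send_rows", "arguments": {
  "motion": [
    [0, 0, 0, 0.002, 0, 0, 0],
    [0, 0, 0, 0.004, 0, 0, 0]
  ]
}}

```text
clock: 21.33
position: [0.5152, -0.2358, 0.0378]
ee_rot: [0.708, 0.005, -0.005, -0.706]
ft_force: [1.1, -2.2, 0.3]
grip_width: 0.002
```

Call:
{"name": "send_rows", "arguments": {
  "motion": [
    [0, 0, 0, 0.002, 0, 0, 0],
    [0, 0, 0, 0.003, 0, 0, 0]
  ]
}}

```text
clock: 21.5
position: [0.5151, -0.2331, 0.0378]
ee_rot: [0.708, 0.004, -0.005, -0.706]
ft_force: [1.4, -1.6, 0.2]
grip_width: 0.001
```

```bash
python3 -c "
from h import *
st(); snap('scene','s22'); crop('s22',90,180,240,310,5,'s22c')"
```

```text
t 21.5 p [ 0.5151 -0.2331  0.0378] u,v 0.4257 -0.372 d [-0.001 -0.002 -1.   ] F [ 1.37 -1.63  0.17] g 0.001 q [ 0.25  0.39  0.11  1.83 -0.05  0.93  1.97]
```

View pics/s22c.png

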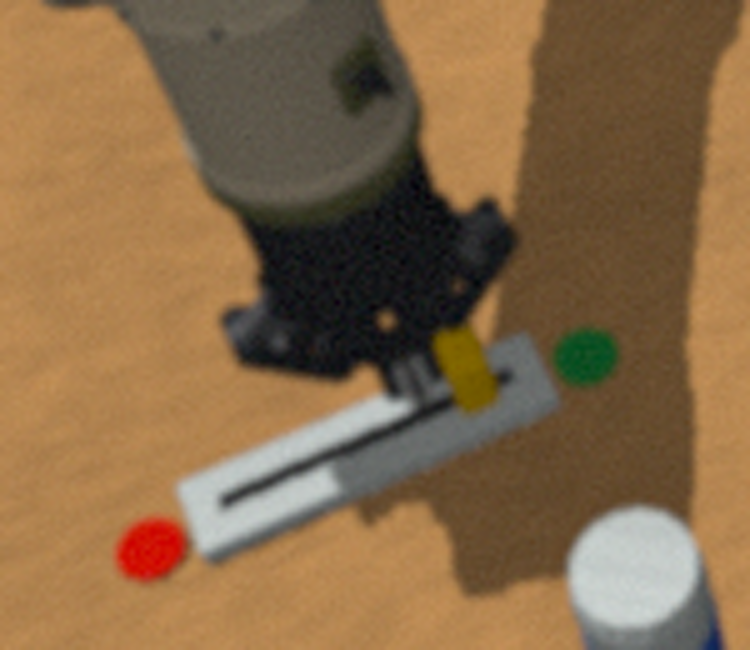

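The grip is moving with the finger, with a short way left to its end.

Call:
{"name": "send_rows", "arguments": {
  "motion": [
    [0, 0, 0, 0.002, 0, 0, 0],
    [0, 0, 0, 0.004, 0, 0, 0]
  ]
}}

```text
clock: 21.72
position: [0.5149, -0.2293, 0.0377]
ee_rot: [0.708, 0.004, -0.005, -0.706]
ft_force: [0.9, -1.7, -0.2]
grip_width: -0.001
```

Call:
{"name": "send_rows", "arguments": {
  "motion": [
    [0, 0, 0, 0.0015, 0, 0, 0],
    [0, 0, 0, 0.003, 0, 0, 0]
  ]
}}

```text
clock: 21.88
position: [0.5149, -0.226, 0.0378]
ee_rot: [0.708, 0.004, -0.005, -0.706]
ft_force: [1.4, -1.3, -0.3]
grip_width: 0.002
```

Call:
{"name": "send_rows", "arguments": {
  "motion": [
    [0, 0, 0, 0.0015, 0, 0, 0],
    [0, 0, 0, 0.003, 0, 0, 0]
  ]
}}

```text
clock: 22.05
position: [0.5148, -0.2243, 0.0379]
ee_rot: [0.708, 0.004, -0.005, -0.706]
ft_force: [3.0, -10.6, -2.5]
grip_width: -0.001
```

Call:
{"name": "send_rows", "arguments": {
  "motion": [
    [0, 0, 0, 0.001, 0, 0, 0],
    [0, 0, 0, 0.001, 0, 0, 0]
  ]
}}

```text
clock: 22.22
position: [0.5148, -0.2243, 0.0379]
ee_rot: [0.709, 0.004, -0.004, -0.705]
ft_force: [3.4, -7.9, -2.9]
grip_width: 0.001
```

Call:
{"name": "send_rows", "arguments": {
  "motion": [
    [0, 0, 0, -0.01, 0, 0, 0],
    [0, 0, 0, -0.03, 0, 0, 0],
    [0, 0, 0, -0.03, 0, 0, 0],
    [0, 0, -0.04, -0.03, 0, 0, 0],
    [0, 0, -0.08, -0.03, 0, 0, 0],
    [0, 0, -0.12, -0.04, 0, 0, 0],
    [0, 0, -0.16, -0.07, 0, 0, 0],
    [0, 0, -0.18, -0.1, 0, 0, 0],
    [0, 0, -0.18, -0.13, 0, 0, 0],
    [0, 0, -0.18, -0.13, 0, 0, 0]
  ]
}}

```text
clock: 23.05
position: [0.5149, -0.3588, 0.2199]
ee_rot: [0.709, 0.003, -0.002, -0.705]
ft_force: [-0.1, -0.6, -0.6]
grip_width: -0.002
```

```bash
python3 -c "
from h import *
st(); c=snap('scene','s23'); print(lid(c)); t=snap('top','t23'); print(lid(t)); st(); crop('t23',150,100,450,250,2.6,'t23c')
for t in ['s23','t23']:
    u,v,z,col=lid2(load(t)); P=EU[None]*u[:,None]+EV[None]*v[:,None]
    m=(abs(z-.0545)<.006)&(col[:,0]>90)&(col[:,2]<60)&(abs(P[:,0]-.513)<.03)&(P[:,1]<-.15)&(P[:,1]>-.36)
    print(t,m.sum(),P[m].mean(0),P[m,1].min(),P[m,1].max())
"
```

```text
t 23.05 p [ 0.5149 -0.3588  0.2199] u,v 0.3892 -0.4923 d [ 0.    -0.006 -1.   ] F [-0.09 -0.65 -0.55] g -0.002 q [ 0.38  0.34  0.2   1.49 -0.06  1.32  2.16]
(151, np.float64(101.01320639853773))
(102, np.float64(99.75488166236048))
t 23.15 p [ 0.516  -0.3528  0.2176] u,v 0.392 -0.4869 d [-0.002 -0.002 -1.   ] F [-0.28  0.52 -0.9 ] g -0.001 q [ 0.38  0.34  0.19  1.49 -0.06  1.32  2.15]
s23 96 [ 0.51653779 -0.20309885  0.        ] -0.21292901331177852 -0.193165883442117
t23 9 [ 0.51116843 -0.2032966   0.        ] -0.2084218334034862 -0.19827958309071483
```

View pics/s23.png

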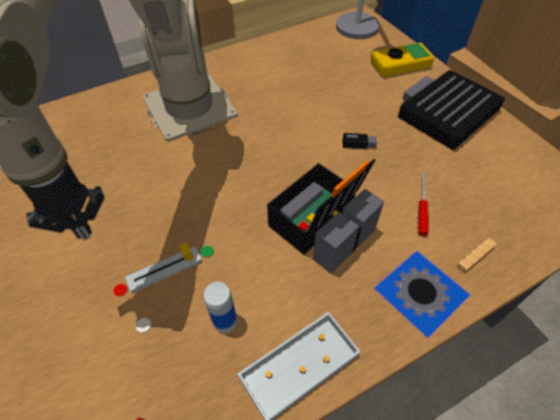

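View pics/t23c.png

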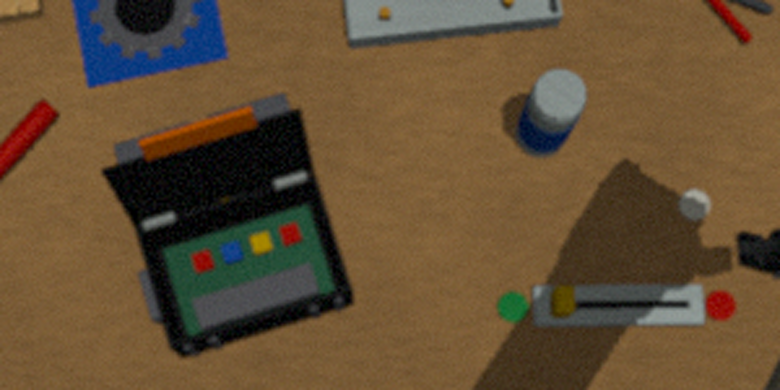

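The grip centre is at y = -0.203, 45 mm from the green disc, which is where the end of its travel should be. The lid is at ~101°, and the can, plug and screwdriver are unmoved. The arm is clear, so I'm handing in.

```bash
python3 -c "
from h import *
print(hand_in())"
```

```text
the job is handed in; nothing more can be done
None
```

I opened the lid to its stop, past upright, and slid the yellow grip to the green disc's end of the track. The job is handed in, at about 23 s on the clock.

- **Lid:** It met the stop at about 101°. I pressed to roughly 12–13 N at the lip for about half a second. Force rose while the lid barely moved, so I took that as the stop and backed off. The lid was left standing there. Last readings were 101.0° from the scene camera and 99.8° from the top camera, so they disagree by about 1°, but both are well past upright.
- **Slider:** The grip hit the end of its travel at about 10 N and did not move when I pushed again. Its centre measured y = -0.203 m, 45 mm from the green disc, as expected at that end.
- **Can, plug and screwdriver:** In the last pictures they stood where they had been, and the arm was clear of everything.

**One hitch:** While leaning under the lip the arm ran into its j2, j3 and j4 limits, and I later used the j7 limit to bring the elbow round. The readings stopped at the limits rather than passing them. When the arm reached the j2 and j3 limits, with the lid at about 74°, there was a brief 12–14 N jerk. I then retreated, brought the elbow back and carried on; the lid did not move meanwhile.

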